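# Hold a pressure tester on a gas test nipple

### The job

Pull the handheld pressure tester straight up out of its parking dock, against the sprung detent, and press its coupler squarely onto the tilted test nipple of the gas manifold until it snaps past the two sprung jaws. Then keep pushing so that the brass spring collar stays fully down, and finish like that, still gripping the tester and pressing it home, without letting go. Leave the bottle, the dish and the slide box where they are.

Things in the scene. Friction and masses are not known exactly. Their poses are not given: they have to be found in the camera images.
- tester_mid (a point): Handheld pressure tester, 0.25 kg, 110 mm tall, parked upright in the dock, coupler down. Point on its axis half-way up, 55 mm above the coupler's mouth; z runs from coupler to top. Its upper 60 mm is a grey box with flat sides, 32 mm along x, 36 mm along y, display on the -x face: grip it across y, about 27 mm above this point. Its lower 50 mm is the round steel coupler barrel.
- tester_mouth (a point): Centre of the open foot of the tester's coupler, same axes. Barrel 30 mm across, bore 18 mm across and 44 mm deep. A groove 24 mm across runs round it from 8 to 24 mm above the mouth, leaving a lip 8 mm high below. Round, so its turn about its axis does not matter on the nipple.
- dock: Fixed white parking block, 90 mm along x, 80 mm along y, 46 mm high, origin under its centre, z up. In its top centre a round socket 35 mm across, 36 mm deep: the coupler stands on its floor, 10 mm above the bench, and must rise 36 mm to be clear. A sprung detent slide in its +y side sits in the coupler's groove; pulling out takes about 10 N.
- nipple_tip (a point): Centre of the tip of the steel test nipple on the fixed aluminium manifold block (130 x 130 x 45 mm). z points out along the nipple's axis, 0.5 rad from the vertical, leaning roughly towards the robot. Nipple 13 mm across, cone-pointed over its last 10 mm, 48 mm tall. With the coupler fully home, its mouth is at z = -39.5 mm here and the tester's mid point at z = +15.5 mm.
- nipple_foot (a point): Foot of the nipple on a dark tilted plate, 48 mm below the tip, same axes. At y = +28 and -28 mm stands a post 36 mm high with a sprung round-nosed jaw at z = 26 mm; the noses, 26 mm apart, yield as the coupler's lip is pushed past (about 8 N) and snap into its groove when the mouth is at about z = 13 mm. Fully home: mouth at z = 8.5 mm.
- collar (a joint): Travel in m of the brass spring collar, 32 mm across, round the nipple's foot: 0 when up (its top face 18 mm above the foot), 0.0095 fully down at its stop. The coupler's mouth pushes it down along the nipple. Spring: 3 N at first, 12.5 N fully down; it pushes the coupler back up when the push is released.
- bottle_mid (a point): Bystander: amber reagent bottle, 58 mm across, 115 mm high, standing on the bench; this point is half-way up.
- dish: Bystander: flat clear culture dish, 62 mm across, 13 mm high, origin under its centre.
- slidebox: Bystander: white slide box, 85 x 45 x 34 mm, origin under its centre.

How it is judged (in metres and radians):
On the way, in this order (a step that is already met when the one before it is completed fails the run):
1. the tester is gripped and its coupler is drawn up clear of the dock (z of tester_mid in the frame of dock above 0.103 m and contact force between tester and the fingers above 3 N), for 0.1 s.
2. the coupler has snapped past the jaws, square on the nipple (x of tester_mid in the frame of nipple_tip between -0.005 and 0.005 m and y of tester_mid in the frame of nipple_tip between -0.005 and 0.005 m and angle between the z axis of tester_mid and the z axis of nipple_tip, either way round below 0.09 rad and z of tester_mid in the frame of nipple_tip below 0.0205 m and value of joint collar above 0.004 m), for 0.1 s.
At the end, for the whole second after the job is handed in: The coupler is on the nipple, snapped past the jaws and square with it (within 5 degrees, mid point within 5 mm of the axis and no more than 3.5 mm short of home), the brass collar is held at least 7 mm down of its 9.5 mm with more than 5 N, and the fingers still grip the tester (more than 3 N) (x of tester_mid in the frame of nipple_tip between -0.005 and 0.005 m and y of tester_mid in the frame of nipple_tip between -0.005 and 0.005 m and angle between the z axis of tester_mid and the z axis of nipple_tip, either way round below 0.09 rad and z of tester_mid in the frame of nipple_tip below 0.019 m and value of joint collar above 0.007 m and contact force between tester and collar above 5 N and contact force between tester and the fingers above 3 N); the arm keeps its last pose, push and grip.
It fails at once if the reagent bottle is moved by more than 30 mm (distance of bottle_mid from where it was at the start of the episode above 0.03 m).
It fails at once if the culture dish is moved by more than 30 mm (distance of dish from where it was at the start of the episode above 0.03 m).
It fails at once if the slide box is moved by more than 30 mm (distance of slidebox from where it was at the start of the episode above 0.03 m).
It also fails if it takes over 42 s, if anything falls off the work surface, if the arm or the gripper's body presses on something with over 40 N, if the wrist force passes 120 N, or if a joint passes its speed limit or range.

### The arm

A 6-joint arm with a two-finger parallel gripper is mounted at the origin on the work surface. World frame = base frame: x ahead of the robot, y to its left, z up, the work surface at z = 0. Lengths are in mm, angles in rad, forces in N, time in s.
With the tool pointing down it reaches from about 350 to 875 mm from the base axis. Payload 4.2 kg.
Tool frame: the origin (TCP) lies at the very end of the fingers, on their centre line; the grasp point (between the pads) lies arm.grip_depth behind it (arm.grip_depth is the distance from the TCP to the grasp point, in mm); x points along the fingers, y is the direction in which the jaws open and shut, and the axes are right-handed (so a half turn about x gives the same grasp; the last joint's range is limited). The gripper opens to 85 mm and grips with 20 to 120 N. Pads are 22 mm wide; open, the fingers measure 114 mm over their backs; the gripper's body (76 mm by 85 mm) begins 54 mm behind the grasp point. The pads swing forward as they close: fully open they stand 13 mm farther back than shut.
Start: joints at [-0.897, 0.385, 0.008, 0, -1.194, -0.259], TCP at [251.892, -571.97, 231.312] pointing down, gripper open.
Joint ranges: [-3.14, 3.14], [-1.21, 2.06], [-1.07, 1.41], [-3.16, 2.05], [-2.99, -0.16], [-3.1, 3.1]. Speed limits (rad/s): [2.79, 2.79, 3.14, 3.14, 3.14, 3.14].

### API

Orientations are given as a unit quaternion [x, y, z, w].
In Python, from bench import arm, get_image, models gives the robot as it stands.
- The arm moves only by the tool arm_command, never from a script. Its argument "rows" is a list of rows, each an object of numbers: "dx", "dy", "dz": the shift along the tool's x, y, z in m; "wx", "wy", "wz": the turn, a rotation vector about the tool's x, y, z in degrees; "gripper": the closure, from -1 (fully open) to 1 (shut). A call has exactly 8 rows; each row is the pose to reach, as a shift and turn from the pose measured when the call began, along the tool's axes at that moment; what a row does not reach only later rows make up. A row lasts 1/10 s, in which the tool goes at most 50 mm and 8.59 degrees, less where a joint would pass 70% of its speed; a pose out of reach is approached as far as the arm can. A call with a gripper value outside its range is refused whole. The fingers move at their own pace and stop on an object; the grip force is fixed at half the most. Time passes only in rows, so rows that repeat a pose let the fingers close, or fill a call up. It gives the time, the measured TCP pose, the force and the opening at its end, in the units of the state.
- arm.read_state(): the state, without advancing time (a new reading comes with each control period).
- get_image(name): name is "scene" or "side" or "wrist"; returns a dict with "img" (384x512x3 uint8, red, green, blue), "K" (3x3 intrinsics, pixels), "rvec" (rotation vector, rad) and "tvec" (3), from world to camera coordinates, as OpenCV has them; the wrist camera has in their place "T_tool_cam" (4x4, takes a point from camera to tool coordinates, whose origin is the TCP and whose axes are the tool frame's). Camera axes: x right, y down, z forward; pixel columns grow to the right and rows downward; lengths in mm; the calibration is good to about 2 mm. A picture is of the moment at which its call begins: read the wrist's pose just before it. There is no depth.
- arm.job_done(): hands the job in, once; it reports no verdict.
Trained networks look in the newest picture that a camera, given by its name, has taken for a name from the list of things; names that differ only in an ending like _2 or _b are one class to them, and where a whole thing is asked for, a point or a joint stands for the part that bears it (a point fixed in the world has none). Each returns a list of dicts, best first, with "conf" (0 to 1); they miss things now and then, are a little off and sometimes report something else, mostly with a low value. They report only what shows in the picture. A call takes as long as a camera call.
- models.cut_out(camera, query): "mask" (384x512 bool, what is visible of it) and "extent" ([left, top, right, bottom] in pixels, round what is visible of it).
The state is a dict: "clock": time; "joints": joint angles; "joint_vel": joint speeds; "joint_efforts": joint torques, N m; "position": TCP position; "ee_rot": TCP orientation; "contact_force": force on the tool from outside, world axes, zero at the start; "wrist_torque": the same for the moment, N m; "gripper_width": finger opening in mm.
Only numpy, scipy, OpenCV 4.12 (cv2) and the standard library are available. Lean on these libraries where they do the work, as an engineer would, in place of code of your own. Each camera call takes 0.05 s, during which the arm holds its last target.

## Working session

There is one attempt and no reset: what is moved stays moved. The work goes in short steps, Python scripts to look and compute and a tool call to move; the robot and the scene stay as the last step left them, time stands still between calls to the robot, and variables do not carry over. Pictures are saved under pics/ and viewed, and the job is handed in when it is done.

Besides the shell and the picture viewer there is one more tool, called as name(argument=value, ...), one argument or row to a line, values as JSON. arm_command: Moves the arm, as the interface text tells. Its arguments: {"type":"object","properties":{"rows":{"type":"array"}},"required":["rows"]}

```bash
ls; mkdir -p pics
python3 - <<'E'
from bench import arm,get_image,models
import cv2,numpy as np
s=arm.read_state()
print({k:np.round(v,4).tolist() for k,v in s.items()}, arm.grip_depth)
for n in ["scene","side","wrist"]:
    d=get_image(n); cv2.imwrite(f"pics/{n}0.png",d["img"][:,:,::-1])
    np.savez(f"pics/{n}0.npz",**d)
    print(n,{k:np.round(v,3).tolist() for k,v in d.items() if k!="img"})
    for q in ["tester_mid","dock","nipple_tip","collar","bottle_mid","dish","slidebox"]:
        print(q,[(round(r["conf"],2),np.round(r["extent"],1).tolist()) for r in models.cut_out(n,q)][:3])
E
```

```text
pics
{'clock': 0.0, 'joints': [-0.8974, 0.3855, 0.0066, -0.0005, -1.194, -0.2586], 'joint_vel': [0.0007, 0.001, 0.0001, -0.0003, -0.0013, -0.0011], 'joint_efforts': [0.0004, -39.229, 18.8397, 4.1861, -0.0047, 0.0], 'position': [251.6667, -571.4586, 230.2257], 'ee_rot': [-0.1448, 0.6921, 0.1463, 0.6918], 'contact_force': [-0.0691, -0.6254, -0.3379], 'wrist_torque': [0.0326, 0.0422, -0.019], 'gripper_width': 85.2304} 18.700000000000003
scene {'K': [[358.939, 0.0, 257.373], [0.0, 358.939, 188.163], [0.0, 0.0, 1.0]], 'rvec': [2.309, 0.939, -0.338], 'tvec': [-389.071, -223.021, 1385.731]}
tester_mid [(0.67, [224.2, 217.9, 238.6, 242.9])]
dock [(0.6, [211.1, 228.9, 252.0, 265.7])]
nipple_tip [(0.61, [283.9, 145.0, 308.9, 174.4])]
collar [(0.63, [290.7, 156.3, 299.7, 161.9]), (0.22, [287.0, 221.1, 308.5, 251.6])]
bottle_mid [(0.71, [285.4, 219.5, 305.3, 252.1]), (0.39, [284.6, 148.4, 308.7, 175.5])]
dish [(0.69, [304.0, 129.8, 316.2, 142.7]), (0.47, [222.2, 221.8, 235.8, 244.1])]
slidebox [(0.57, [105.5, 240.8, 140.4, 279.4])]
side {'K': [[376.589, 0.0, 249.674], [0.0, 376.589, 197.885], [0.0, 0.0, 1.0]], 'rvec': [0.651, -2.516, 1.316], 'tvec': [504.857, 245.415, 791.156]}
tester_mid [(0.66, [266.6, 167.8, 280.5, 189.1]), (0.46, [198.5, 179.4, 218.2, 218.2])]
dock [(0.85, [253.8, 179.2, 294.4, 210.8])]
nipple_tip [(0.72, [206.3, 241.4, 243.9, 275.3])]
collar [(0.73, [192.0, 337.8, 225.8, 374.4]), (0.48, [228.0, 247.5, 236.9, 261.0])]
bottle_mid [(0.97, [195.0, 179.1, 219.0, 217.5])]
dish [(0.94, [191.9, 340.8, 227.3, 376.2])]
slidebox [(0.72, [338.8, 161.1, 369.0, 185.3])]
wrist {'K': [[345.92, 0.0, 249.18], [0.0, 345.92, 191.598], [0.0, 0.0, 1.0]], 'T_tool_cam': [[0.002, -0.301, 0.954, -143.282], [1.0, 0.0, -0.002, -1.237], [0.0, 0.954, 0.301, -77.707], [0.0, 0.0, 0.0, 1.0]]}
tester_mid []
dock []
nipple_tip []
collar []
bottle_mid []
dish []
slidebox [(0.64, [300.4, 285.4, 359.7, 365.4])]
```

View pics/scene0.png

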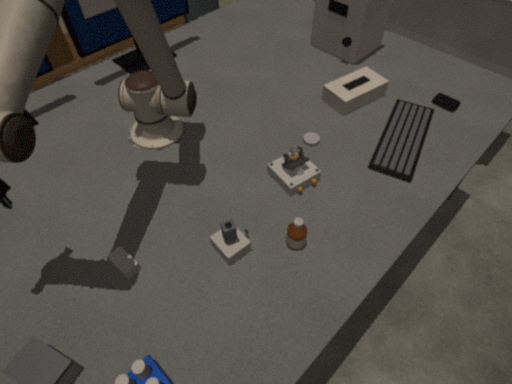

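View pics/side0.png

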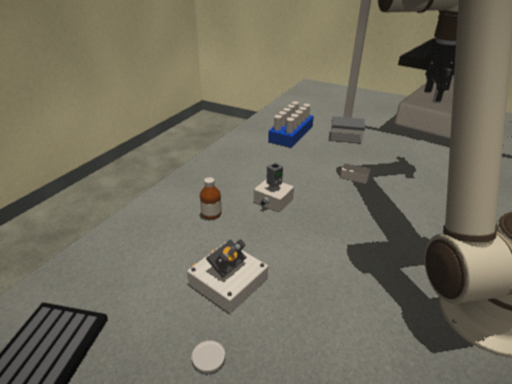

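View pics/wrist0.png

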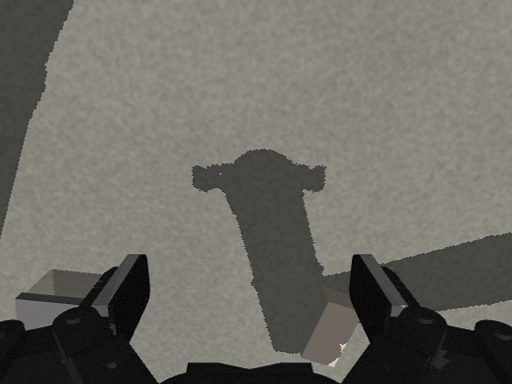

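The scene view shows the dock with tester at about (230,240), the manifold at (294,168), the bottle at (297,233), the dish at (312,138) and the slide box at (123,262). The side view shows the dock at (274,195), the nipple at (230,258), the bottle at (210,200) and the dish at (208,357). I'll triangulate these roughly first.

```bash
cat > h.py <<'E'
import numpy as np,cv2
from scipy.spatial.transform import Rotation as R
from scipy.optimize import least_squares
def cam(d,state=None):
    "returns K, Rwc, t (world->cam)"
    K=np.array(d["K"],float)
    if "rvec" in d: return K,cv2.Rodrigues(np.array(d["rvec"],float))[0],np.array(d["tvec"],float).ravel()
    T=np.eye(4);T[:3,:3]=R.from_quat(state["ee_rot"]).as_matrix();T[:3,3]=state["position"]
    C=np.linalg.inv(T@np.array(d["T_tool_cam"]))
    return K,C[:3,:3],C[:3,3]
def proj(c,X):
    K,Rm,t=c;p=(np.atleast_2d(X)@Rm.T+t)@K.T
    return p[:,:2]/p[:,2:]
def ray(c,uv):
    K,Rm,t=c;d=Rm.T@np.linalg.solve(K,[uv[0],uv[1],1]);return -Rm.T@t,d/np.linalg.norm(d)
def onz(c,uv,z):
    o,d=ray(c,uv);return o+d*(z-o[2])/d[2]
def tri(cs,uvs):
    A=np.zeros((3,3));b=np.zeros(3);rs=[ray(c,u) for c,u in zip(cs,uvs)]
    for o,d in rs:
        P=np.eye(3)-np.outer(d,d);A+=P;b+=P@o
    X=np.linalg.solve(A,b);return X,[np.linalg.norm((np.eye(3)-np.outer(d,d))@(X-o)) for o,d in rs]
E
python3 - <<'E'
from h import *
L=lambda n:cam(dict(np.load(f"pics/{n}0.npz")))
a,b=L("scene"),L("side")
def c(e):return [(e[0]+e[2])/2,(e[1]+e[3])/2]
for n,e,f in [("tester",[224.2,217.9,238.6,242.9],[266.6,167.8,280.5,189.1]),("dock",[211.1,228.9,252,265.7],[253.8,179.2,294.4,210.8]),("nip",[283.9,145,308.9,174.4],[206.3,241.4,243.9,275.3]),("bottle",[285.4,219.5,305.3,252.1],[195,179.1,219,217.5]),("dish",[304,129.8,316.2,145],[191.9,340.8,227.3,376.2]),("box",[105.5,240.8,140.4,279.4],[338.8,161.1,369,185.3])]:
    print(n,*[np.round(v,1) for v in tri([a,b],[c(e),c(f)])])
E
```

```text
tester [ 579.4 -141.7   83.2] [1.6 1.6]
dock [ 584.8 -155.8   15.1] [4.7 4.7]
nip [531.  195.6  77.8] [1. 1.]
bottle [712.8  -9.8  49.8] [5. 5.]
dish [455.4 373.4   8.7] [0. 0.]
box [ 404.9 -396.3   20.2] [3.4 3.4]
```

Run:
```python
import cv2
for n,(x0,y0,x1,y1) in {"scene":(190,120,330,275),"side":(170,150,310,390)}.items():
    i=cv2.imread(f"pics/{n}0.png")[y0:y1,x0:x1]; s=min(790/(x1-x0),590/(y1-y0))
    cv2.imwrite(f"pics/{n}0c.png",cv2.resize(i,None,fx=s,fy=s,interpolation=cv2.INTER_CUBIC))
```

```text
(no output)
```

View pics/scene0c.png

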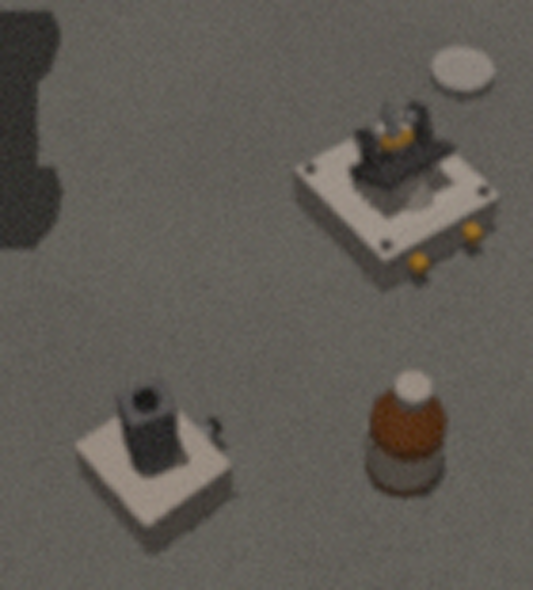

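View pics/side0c.png

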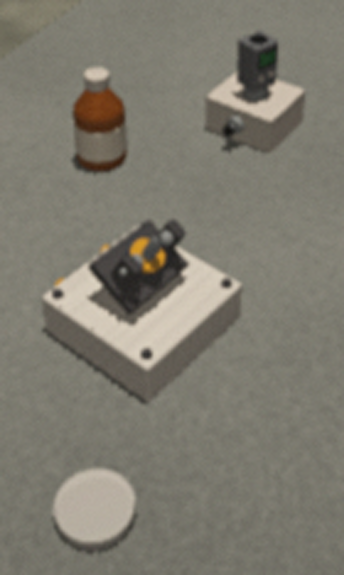

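```bash
cat >> h.py <<'E'
def Tmat(s):
    T=np.eye(4);T[:3,:3]=R.from_quat(s["ee_rot"]).as_matrix();T[:3,3]=s["position"];return T
def delta(s,Rt,pt):
    T=Tmat(s);d=T[:3,:3].T@(np.array(pt)-T[:3,3])/1000
    w=np.degrees(R.from_matrix(T[:3,:3].T@Rt).as_rotvec());return np.round(d,4),np.round(w,2)
def Rtool(xdir,ydir):
    x=np.array(xdir,float);x/=np.linalg.norm(x);y=np.array(ydir,float);y-=x*(x@y);y/=np.linalg.norm(y)
    return np.stack([x,y,np.cross(x,y)],1)
E
python3 - <<'E'
from h import *
from bench import arm
s=arm.read_state();print(s["clock"],np.round(Tmat(s),3))
print(delta(s,Rtool([0,0,-1],[0,1,0]),[490,-142,240]))
E
```

```text
1.2 [[ 0.00000e+00 -4.03000e-01  9.15000e-01  2.51892e+02]
 [ 0.00000e+00  9.15000e-01  4.03000e-01 -5.71972e+02]
 [-1.00000e+00  0.00000e+00  0.00000e+00  2.31298e+02]
 [ 0.00000e+00  0.00000e+00  0.00000e+00  1.00000e+00]]
(array([-0.0087,  0.2976,  0.3912]), array([23.76,  0.  , -0.  ]))
```

arm_command(
  rows=[
    {"dx":-0.0087,"dy":0.2976,"dz":0.3912,"wx":23.76},
    {"dx":-0.0087,"dy":0.2976,"dz":0.3912,"wx":23.76},
    {"dx":-0.0087,"dy":0.2976,"dz":0.3912,"wx":23.76},
    {"dx":-0.0087,"dy":0.2976,"dz":0.3912,"wx":23.76},
    {"dx":-0.0087,"dy":0.2976,"dz":0.3912,"wx":23.76},
    {"dx":-0.0087,"dy":0.2976,"dz":0.3912,"wx":23.76},
    {"dx":-0.0087,"dy":0.2976,"dz":0.3912,"wx":23.76},
    {"dx":-0.0087,"dy":0.2976,"dz":0.3912,"wx":23.76},
  ],
)

```text
validation failed for argument at $.ro...
```

Run:
```python
from h import *
from bench import arm
s=arm.read_state();print(s["clock"],np.round(Tmat(s),3))
print(delta(s,Rtool([0,0,-1],[0,1,0]),[490,-142,240]))
```

```text
1.2 [[ 0.00000e+00 -4.03000e-01  9.15000e-01  2.51892e+02]
 [ 0.00000e+00  9.15000e-01  4.03000e-01 -5.71972e+02]
 [-1.00000e+00  0.00000e+00  0.00000e+00  2.31298e+02]
 [ 0.00000e+00  0.00000e+00  0.00000e+00  1.00000e+00]]
(array([-0.0087,  0.2976,  0.3912]), array([23.76,  0.  , -0.  ]))
```

arm_command(
  rows=[
    {"dx":-0.009,"dy":0.298,"dz":0.391,"wx":23.8,"wy":0,"wz":0,"gripper":-1},
    {"dx":-0.009,"dy":0.298,"dz":0.391,"wx":23.8,"wy":0,"wz":0,"gripper":-1},
    {"dx":-0.009,"dy":0.298,"dz":0.391,"wx":23.8,"wy":0,"wz":0,"gripper":-1},
    {"dx":-0.009,"dy":0.298,"dz":0.391,"wx":23.8,"wy":0,"wz":0,"gripper":-1},
    {"dx":-0.009,"dy":0.298,"dz":0.391,"wx":23.8,"wy":0,"wz":0,"gripper":-1},
    {"dx":-0.009,"dy":0.298,"dz":0.391,"wx":23.8,"wy":0,"wz":0,"gripper":-1},
    {"dx":-0.009,"dy":0.298,"dz":0.391,"wx":23.8,"wy":0,"wz":0,"gripper":-1},
    {"dx":-0.009,"dy":0.298,"dz":0.391,"wx":23.8,"wy":0,"wz":0,"gripper":-1},
  ],
)

```text
clock: 2.0
position: [443.1, -225.3, 239.0]
ee_rot: [0.0, 0.707, -0.0, 0.707]
contact_force: [1.9, -0.6, -0.1]
gripper_width: 85.4
```

arm_command(
  rows=[
    {"dx":0,"dy":0.083,"dz":0.047,"wx":0,"wy":0,"wz":0,"gripper":-1},
    {"dx":0,"dy":0.083,"dz":0.047,"wx":0,"wy":0,"wz":0,"gripper":-1},
    {"dx":0,"dy":0.083,"dz":0.047,"wx":0,"wy":0,"wz":0,"gripper":-1},
    {"dx":0,"dy":0.083,"dz":0.047,"wx":0,"wy":0,"wz":0,"gripper":-1},
    {"dx":0,"dy":0.083,"dz":0.047,"wx":0,"wy":0,"wz":0,"gripper":-1},
    {"dx":0,"dy":0.083,"dz":0.047,"wx":0,"wy":0,"wz":0,"gripper":-1},
    {"dx":0,"dy":0.083,"dz":0.047,"wx":0,"wy":0,"wz":0,"gripper":-1},
    {"dx":0,"dy":0.083,"dz":0.047,"wx":0,"wy":0,"wz":0,"gripper":-1},
  ],
)

```text
clock: 2.8
position: [489.8, -143.2, 239.1]
ee_rot: [0.001, 0.707, -0.001, 0.708]
contact_force: [-0.2, 0.3, 1.0]
gripper_width: 85.5
```

```bash
cat > snap.py <<'E'
import sys
from h import *
from bench import arm,get_image,models
def snap(tag,qs=(),name="wrist"):
    s=arm.read_state();d=get_image(name)
    cv2.imwrite(f"pics/{name}_{tag}.png",d["img"][:,:,::-1])
    np.savez(f"pics/{name}_{tag}.npz",pos=s["position"],rot=s["ee_rot"],**d)
    print(s["clock"],np.round(s["position"],2),np.round(s["ee_rot"],4),np.round(s["contact_force"],1))
    for q in qs:
        r=models.cut_out(name,q)
        print(q,[(round(x["conf"],2),np.round(x["extent"],1).tolist()) for x in r][:3])
        if r: np.save(f"pics/{name}_{tag}_{q}.npy",r[0]["mask"])
if __name__=="__main__": snap(sys.argv[1],sys.argv[3:],sys.argv[2])
E
python3 snap.py t1 wrist tester_mid dock
```

```text
2.8 [ 489.8  -143.2   239.13] [ 6.000e-04  7.067e-01 -8.000e-04  7.075e-01] [-0.2  0.3  1. ]
tester_mid [(0.72, [218.6, 230.5, 266.4, 302.4])]
dock [(0.89, [203.0, 190.2, 299.2, 282.2])]
```

View pics/wrist_t1.png

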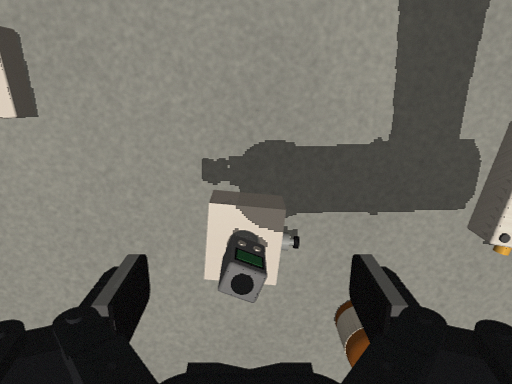

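Wrist view: the dock is about (205–285, 190–285), the detent knob is at (292,241), and the tester's top face is around (242,284) with its display towards the robot. I'll zoom in for the corners.

Run:
```python
import cv2
i=cv2.imread("pics/wrist_t1.png")[180:310,190:310]
cv2.imwrite("pics/t1c.png",cv2.resize(i,None,fx=4.5,fy=4.5,interpolation=cv2.INTER_CUBIC))
```

```text
(no output)
```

View pics/t1c.png

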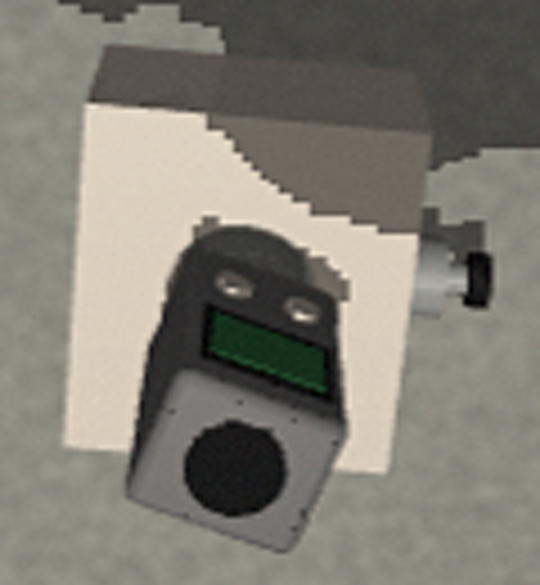

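```bash
cat >> h.py <<'E'
def lw(tag):
    d=dict(np.load(f"pics/wrist_{tag}.npz"));return cam(d,dict(position=d["pos"],ee_rot=d["rot"]))
E
python3 - <<'E'
from h import *
c=lw("t1")
t=np.array([[180,372],[348,436],[292,552],[128,494]])/4.5+[190,180]
d=np.array([[85,102],[430,132],[388,473],[65,446]])/4.5+[190,180]
for uv,z in((t,120),(d,46)):
    P=np.array([onz(c,u,z) for u in uv]);print(np.round(P,1).tolist(),P.mean(0).round(1))
    for i in range(4):
        e=P[(i+1)%4]-P[i];print(round(np.linalg.norm(e),1),round(np.degrees(np.arctan2(e[1],e[0])),1))
E
```

```text
[[559.3, -161.5, 120.0], [573.2, -129.5, 120.0], [599.2, -140.2, 120.0], [586.0, -172.1, 120.0]] [ 579.4 -150.9  120. ]
34.8 66.6
28.1 -22.3
34.5 -112.5
28.7 158.2
[[531.3, -186.8, 46.0], [538.8, -107.5, 46.0], [629.0, -115.3, 46.0], [621.2, -195.1, 46.0]] [ 580.1 -151.2   46. ]
79.6 84.6
90.5 -4.9
80.2 -95.5
90.3 174.7
```

arm_command(
  rows=[
    {"dx":0.0,"dy":0.05,"dz":0.02,"wx":0,"wy":0,"wz":0,"gripper":-1},
    {"dx":0,"dy":0.09,"dz":0.03,"wx":0,"wy":0,"wz":0,"gripper":-1},
    {"dx":0,"dy":0.09,"dz":0.03,"wx":0,"wy":0,"wz":0,"gripper":-1},
    {"dx":0,"dy":0.09,"dz":0.03,"wx":0,"wy":0,"wz":0,"gripper":-1},
    {"dx":0,"dy":0.09,"dz":0.03,"wx":0,"wy":0,"wz":0,"gripper":-1},
    {"dx":0,"dy":0.09,"dz":0.03,"wx":0,"wy":0,"wz":0,"gripper":-1},
    {"dx":0,"dy":0.09,"dz":0.03,"wx":0,"wy":0,"wz":0,"gripper":-1},
    {"dx":0,"dy":0.09,"dz":0.03,"wx":0,"wy":0,"wz":0,"gripper":-1},
  ],
)

```text
clock: 3.75
position: [519.9, -53.5, 239.2]
ee_rot: [0.001, 0.707, -0.001, 0.708]
contact_force: [0.2, -0.2, -0.2]
gripper_width: 85.5
```

```bash
python3 snap.py t2 wrist tester_mid dock nipple_tip collar
```

```text
3.75 [519.94 -53.48 239.17] [ 0.0008  0.7067 -0.0009  0.7075] [ 0.2 -0.2 -0.2]
tester_mid [(0.95, [109.8, 202.2, 174.5, 267.8])]
dock [(0.87, [120.5, 164.4, 217.0, 262.3])]
nipple_tip [(0.81, [466.7, 143.7, 510.8, 214.7])]
collar []
```

View pics/wrist_t2.png

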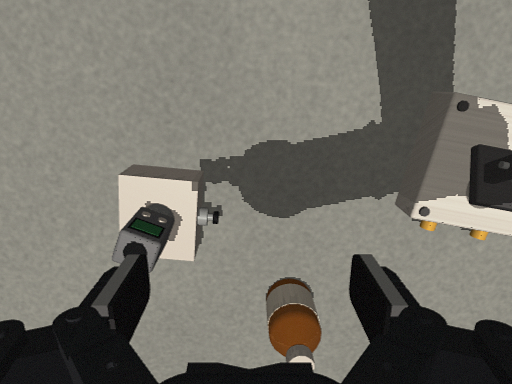

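Run:
```python
import cv2
i=cv2.imread("pics/wrist_t2.png")[155:280,100:230]
cv2.imwrite("pics/t2c.png",cv2.resize(i,None,fx=4.5,fy=4.5,interpolation=cv2.INTER_CUBIC))
```

```text
(no output)
```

View pics/t2c.png

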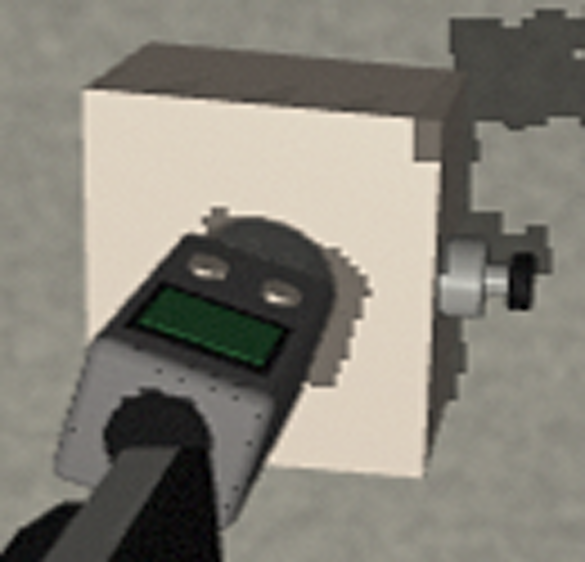

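Run:
```python
from h import *
a,b=lw("t1"),lw("t2")
t1=np.array([[180,372],[348,436],[292,552],[128,494]])/4.5+[190,180]
t2=np.array([[97,342],[272,400],[228,525],[58,470]])/4.5+[100,155]
d1=np.array([[85,102],[430,132],[388,473]])/4.5+[190,180]
d2=np.array([[83,90],[440,120],[424,476]])/4.5+[100,155]
for A,B in((t1,t2),(d1,d2)):
    for u,v in zip(A,B): print(*[np.round(q,1) for q in tri([a,b],[u,v])])
```

```text
[ 560.8 -161.7  117.7] [0.2 0.2]
[ 571.7 -129.5  121.4] [0.6 0.6]
[ 598.1 -140.1  120.8] [0.4 0.4]
[ 587.7 -172.4  117.3] [0. 0.]
[ 531.6 -186.9   45.9] [0.2 0.2]
[ 539.  -107.5   45.5] [0.1 0.1]
[ 627.9 -115.4   47.4] [0.1 0.1]
```

arm_command(
  rows=[
    {"dx":-0.01,"dy":0.05,"dz":-0.02,"wx":0,"wy":0,"wz":0,"gripper":-1},
    {"dx":-0.01,"dy":0.1,"dz":-0.04,"wx":0,"wy":0,"wz":0,"gripper":-1},
    {"dx":-0.01,"dy":0.15,"dz":-0.06,"wx":0,"wy":0,"wz":0,"gripper":-1},
    {"dx":-0.01,"dy":0.2,"dz":-0.06,"wx":0,"wy":0,"wz":0,"gripper":-1},
    {"dx":-0.01,"dy":0.22,"dz":-0.06,"wx":0,"wy":0,"wz":0,"gripper":-1},
    {"dx":-0.01,"dy":0.22,"dz":-0.06,"wx":0,"wy":0,"wz":0,"gripper":-1},
    {"dx":-0.01,"dy":0.22,"dz":-0.06,"wx":0,"wy":0,"wz":0,"gripper":-1},
    {"dx":-0.01,"dy":0.22,"dz":-0.06,"wx":0,"wy":0,"wz":0,"gripper":-1},
  ],
)

```text
clock: 4.8
position: [460.3, 166.5, 248.9]
ee_rot: [0.001, 0.707, -0.001, 0.707]
contact_force: [0.9, -0.1, -0.0]
gripper_width: 85.6
```

```bash
python3 snap.py n1 wrist nipple_tip collar
```

```text
4.8 [460.3  166.53 248.9 ] [ 5.000e-04  7.068e-01 -9.000e-04  7.074e-01] [ 0.9 -0.1 -0. ]
nipple_tip [(0.6, [230.8, 200.1, 319.8, 272.0])]
collar [(0.71, [263.7, 217.8, 293.5, 251.9])]
```

View pics/wrist_n1.png

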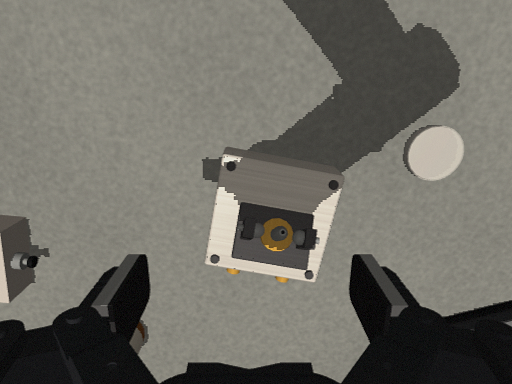

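The manifold is centred near (275,215) in the image. The nipple tip is at about (282,234), with a jaw post on each side at about (247,230) and (308,238).

Run:
```python
import cv2
i=cv2.imread("pics/wrist_n1.png")[145:290,200:350]
cv2.imwrite("pics/n1c.png",cv2.resize(i,None,fx=4,fy=4,interpolation=cv2.INTER_CUBIC))
i=cv2.imread("pics/wrist_n1.png")[195:280,225:325]
cv2.imwrite("pics/n1d.png",cv2.resize(i,None,fx=7,fy=7,interpolation=cv2.INTER_CUBIC))
```

```text
(no output)
```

View pics/n1c.png

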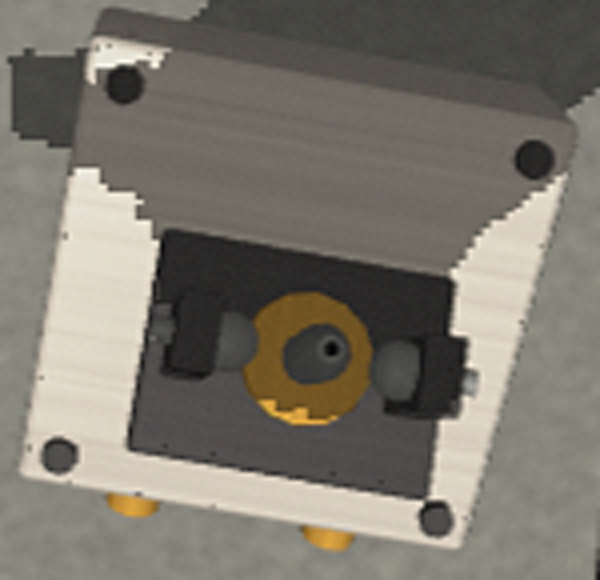

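View pics/n1d.png

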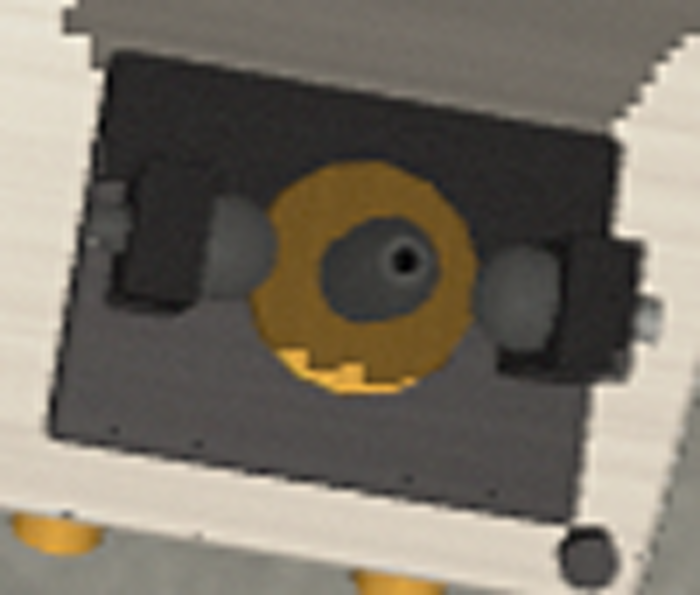

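Run:
```python
from h import *
from bench import arm
c=lw("n1")
for z in(80,100,115): print(onz(c,[282.86,232.29],z).round(1))
m=np.array([[85,35],[575,125],[465,548],[22,475]])/4+[200,145]
P=np.array([onz(c,u,45) for u in m]);print(P.round(1).tolist(),P.mean(0))
for i in range(4):
    e=P[(i+1)%4]-P[i];print(round(np.linalg.norm(e),1),round(np.degrees(np.arctan2(e[1],e[0])),1))
y=np.radians(-12.);h=np.array([np.cos(y),np.sin(y),0])
n=-h*np.sin(.5)+np.array([0,0,np.cos(.5)])
tip=onz(c,[282.86,232.29],100);Rt=Rtool(-n,[-h[1],h[0],0])
s=arm.read_state()
print(n,delta(s,Rt,tip+n*110))
```

```text
[524.2 197.5  80. ]
[515.1 195.5 100. ]
[508.3 193.9 115. ]
[[452.8, 136.1, 45.0], [476.7, 262.6, 45.0], [602.2, 241.2, 45.0], [578.5, 115.0, 45.0]] [527.57147135 188.71335309  45.        ]
128.7 79.3
127.3 -9.7
128.4 -100.6
127.5 170.5
[-0.46894894  0.09967817  0.87758256] (array([0.0525, 0.0403, 0.0029]), array([ 11.58, -28.48,  -2.94]))
```

arm_command(
  rows=[
    {"dx":0.01,"dy":0.01,"dz":0.0,"wx":2.9,"wy":-7.1,"wz":-0.7,"gripper":-1},
    {"dx":0.025,"dy":0.02,"dz":0.0,"wx":5.8,"wy":-14.2,"wz":-1.5,"gripper":-1},
    {"dx":0.04,"dy":0.03,"dz":0.0,"wx":8.7,"wy":-21.3,"wz":-2.2,"gripper":-1},
    {"dx":0.0525,"dy":0.04,"dz":0.003,"wx":11.6,"wy":-28.5,"wz":-2.9,"gripper":-1},
    {"dx":0.0525,"dy":0.04,"dz":0.003,"wx":11.6,"wy":-28.5,"wz":-2.9,"gripper":-1},
    {"dx":0.0525,"dy":0.04,"dz":0.003,"wx":11.6,"wy":-28.5,"wz":-2.9,"gripper":-1},
    {"dx":0.0525,"dy":0.04,"dz":0.003,"wx":11.6,"wy":-28.5,"wz":-2.9,"gripper":-1},
    {"dx":0.0525,"dy":0.04,"dz":0.003,"wx":11.6,"wy":-28.5,"wz":-2.9,"gripper":-1},
  ],
)

```text
clock: 5.75
position: [482.9, 191.8, 224.2]
ee_rot: [0.049, 0.534, -0.077, 0.84]
contact_force: [0.2, 0.5, 0.9]
gripper_width: 85.4
```

```bash
python3 snap.py n2 wrist collar
python3 - <<'E'
import cv2
i=cv2.imread("pics/wrist_n2.png")[120:260,190:330]
cv2.imwrite("pics/n2c.png",cv2.resize(i,None,fx=4,fy=4,interpolation=cv2.INTER_CUBIC))
E
python3 -c "
from bench import arm;print(arm.read_state()['joints'])"
```

```text
5.75 [482.85 191.85 224.18] [ 0.049   0.5343 -0.077   0.8404] [0.2 0.5 0.9]
collar [(0.91, [240.0, 132.1, 276.1, 171.5])]
[ 0.85077703  0.05716482 -0.73048331  0.64425999 -0.65228744 -3.09659361]
```

View pics/wrist_n2.png

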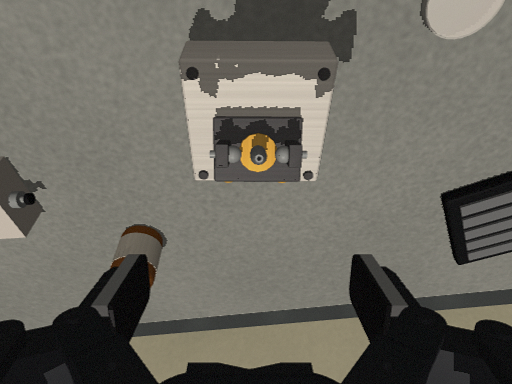

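View pics/n2c.png

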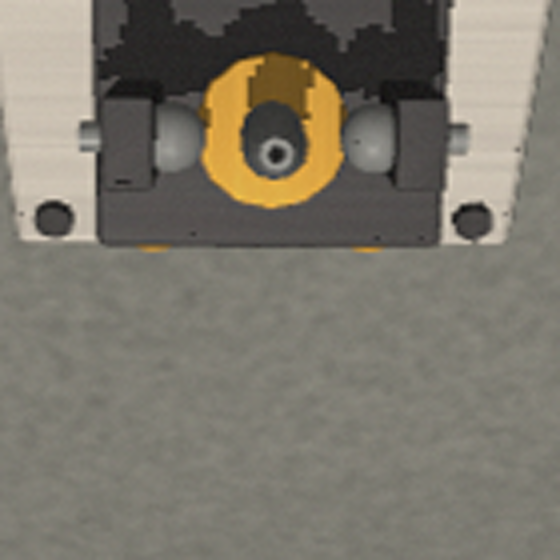

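Run:
```python
from h import *
a,b=lw("n1"),lw("n2")
tip=[(282.86,232.29),(258.75,158.25)];col=[(276.86,234.57),(258.5,152.6)]
X,r=tri([a,b],tip);C,r2=tri([a,b],col)
print(X.round(1),r,C.round(1),r2,np.linalg.norm(X-C));n=(X-C)/np.linalg.norm(X-C)
print("n raw",n,"tilt",np.arccos(n[2]),"az",np.degrees(np.arctan2(-n[1],-n[0])))
def f(p):
    n=np.array([-np.sin(p[3])*np.cos(p[4]),-np.sin(p[3])*np.sin(p[4]),np.cos(p[3])])
    o=[]
    for c,t,q in zip((a,b),tip,col):
        o+=list(proj(c,p[:3])[0]-t)+list(proj(c,p[:3]-30*n)[0]-q)
    return o
for fix in(0,1):
    if fix: s=least_squares(lambda p:f([*p[:3],.5,p[3]]),[*X,-.2]);p=[*s.x[:3],.5,s.x[3]]
    else: s=least_squares(f,[*X,.5,-.2]);p=s.x
    print(np.round(p,3),np.degrees(p[4]),np.round(f(p),2))
# plate corners
P=[tri([a,b],[np.array(u)/7+[225,195],v])for u,v in(((575,522),(300,181.3)),((52,437),(215,180.8)),((112,52),(214,117)),((618,135),(301.5,117)))]
for q in P:print(q[0].round(1),q[1][0].round(2))
```

```text
[505.6 193.2 120.8] [np.float64(0.20291841826767087), np.float64(0.20291841826761656)] [520.9 190.7  92.5] [np.float64(0.09209072282487062), np.float64(0.0920907228248555)] 32.29824312542918
n raw [-0.47517028  0.07597349  0.8766078 ] tilt 0.5020294179507905 az -9.083956316869305
[ 5.06063e+02  1.93145e+02  1.19986e+02  5.00000e-01 -1.67000e-01] -9.556407683708795 [-0.33 -0.03  0.22 -0.1   0.28 -0.01 -0.17  0.11]
[ 5.06057e+02  1.93146e+02  1.19985e+02  5.00000e-01 -1.67000e-01] -9.556750259362852 [-0.33 -0.04  0.22 -0.09  0.28 -0.02 -0.17  0.12]
[559.  221.4  91.4] 0.11
[545.9 148.   90.5] 0.19
[499.7 156.3  61.3] 0.19
[511.4 229.5  64.5] 0.1
```

Run:
```python
import cv2
i=cv2.imread("pics/wrist_n2.png")[105:190,205:310]
cv2.imwrite("pics/n2d.png",cv2.resize(i,None,fx=7,fy=7,interpolation=cv2.INTER_CUBIC))
```

```text
(no output)
```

View pics/n2d.png

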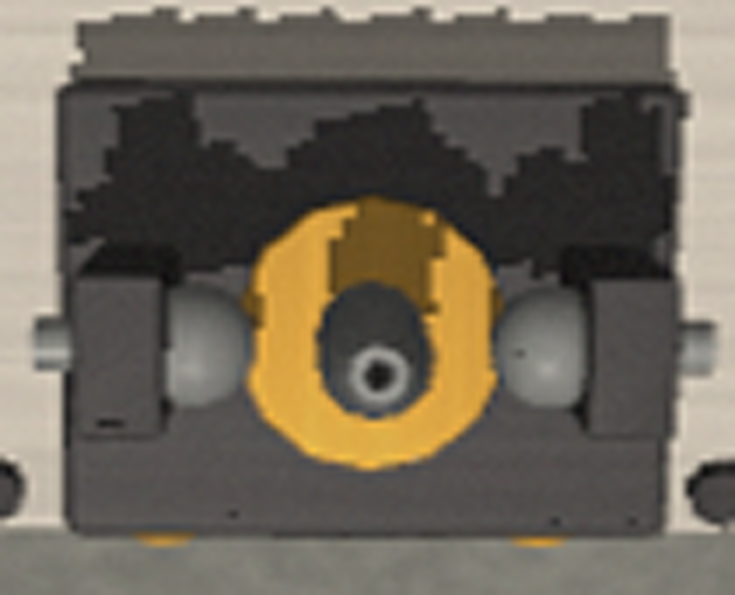

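```bash
cat > go.py <<'E'
import sys
from h import *
from bench import arm
# go.py x y z yaw : tool down, tool-y yaw deg
x,y,z,w=map(float,sys.argv[1:5]);w=np.radians(w)
s=arm.read_state();print(s["clock"],np.round(s["position"],1),np.round(s["joints"],2),np.round(s["contact_force"],1),s["gripper_width"])
print(delta(s,Rtool([0,0,-1],[np.cos(w),np.sin(w),0]),[x,y,z]))
E
python3 go.py 520 20 260 140
```

```text
5.85 [482.6 191.8 223.8] [ 0.85  0.06 -0.73  0.64 -0.65 -3.1 ] [ 0.2  0.7 -1.4] 85.31096218529481
(array([-0.0039, -0.1623,  0.0768]), array([-59.39,  22.68,  13.27]))
```

arm_command(
  rows=[
    {"dx":-0.03,"dy":-0.01,"dz":0.01,"wx":-7.4,"wy":2.8,"wz":1.7,"gripper":-1},
    {"dx":-0.03,"dy":-0.03,"dz":0.02,"wx":-14.8,"wy":5.6,"wz":3.3,"gripper":-1},
    {"dx":-0.02,"dy":-0.06,"dz":0.03,"wx":-22.2,"wy":8.5,"wz":5,"gripper":-1},
    {"dx":-0.02,"dy":-0.09,"dz":0.045,"wx":-29.7,"wy":11.3,"wz":6.6,"gripper":-1},
    {"dx":-0.015,"dy":-0.12,"dz":0.06,"wx":-37,"wy":14.1,"wz":8.3,"gripper":-1},
    {"dx":-0.01,"dy":-0.15,"dz":0.07,"wx":-44.5,"wy":17,"wz":10,"gripper":-1},
    {"dx":-0.004,"dy":-0.162,"dz":0.077,"wx":-52,"wy":19.8,"wz":11.6,"gripper":-1},
    {"dx":-0.004,"dy":-0.162,"dz":0.077,"wx":-59.4,"wy":22.7,"wz":13.3,"gripper":-1},
  ],
)

```text
clock: 6.65
position: [520.4, 18.4, 260.4]
ee_rot: [-0.211, 0.633, 0.199, 0.717]
contact_force: [-0.1, 0.3, 0.6]
gripper_width: 85.3
```

```bash
python3 go.py 560 -110 240 208
```

```text
6.65 [520.4  18.4 260.4] [ 0.36  0.12 -0.29  0.03 -1.04 -1.36] [-0.1  0.3  0.6] 85.29676177787724
(array([ 0.0226, -0.1276, -0.0409]), array([-84.08,   2.95,   6.94]))
```

arm_command(
  rows=[
    {"dx":0.02,"dy":-0.03,"dz":-0.01,"wx":-84,"wy":3,"wz":7,"gripper":-1},
    {"dx":0.02,"dy":-0.06,"dz":-0.02,"wx":-84,"wy":3,"wz":7,"gripper":-1},
    {"dx":0.02,"dy":-0.09,"dz":-0.03,"wx":-84,"wy":3,"wz":7,"gripper":-1},
    {"dx":0.02,"dy":-0.12,"dz":-0.04,"wx":-84,"wy":3,"wz":7,"gripper":-1},
    {"dx":0.02,"dy":-0.128,"dz":-0.041,"wx":-84,"wy":3,"wz":7,"gripper":-1},
    {"dx":0.02,"dy":-0.128,"dz":-0.041,"wx":-84,"wy":3,"wz":7,"gripper":-1},
    {"dx":0.02,"dy":-0.128,"dz":-0.041,"wx":-84,"wy":3,"wz":7,"gripper":-1},
    {"dx":0.02,"dy":-0.128,"dz":-0.041,"wx":-84,"wy":3,"wz":7,"gripper":-1},
  ],
)

```text
clock: 7.45
position: [560.1, -110.6, 242.3]
ee_rot: [0.547, -0.44, -0.545, -0.459]
contact_force: [-0.3, 0.2, 1.1]
gripper_width: 85.6
```

```bash
python3 go.py 580 -151 180 247.5
```

```text
7.45 [ 560.1 -110.6  242.3] [ 0.08  0.28 -0.11 -0.02 -1.16  0.12] [-0.3  0.2  1.1] 85.648895715259
(array([ 0.0619, -0.0105, -0.0444]), array([-56.46,   0.15,   1.55]))
```

arm_command(
  rows=[
    {"dx":0.01,"dy":-0.003,"dz":-0.01,"wx":-56.5,"wy":0,"wz":1.5,"gripper":-1},
    {"dx":0.02,"dy":-0.006,"dz":-0.02,"wx":-56.5,"wy":0,"wz":1.5,"gripper":-1},
    {"dx":0.03,"dy":-0.01,"dz":-0.03,"wx":-56.5,"wy":0,"wz":1.5,"gripper":-1},
    {"dx":0.04,"dy":-0.0105,"dz":-0.0444,"wx":-56.5,"wy":0,"wz":1.5,"gripper":-1},
    {"dx":0.05,"dy":-0.0105,"dz":-0.0444,"wx":-56.5,"wy":0,"wz":1.5,"gripper":-1},
    {"dx":0.062,"dy":-0.0105,"dz":-0.0444,"wx":-56.5,"wy":0,"wz":1.5,"gripper":-1},
    {"dx":0.062,"dy":-0.0105,"dz":-0.0444,"wx":-56.5,"wy":0,"wz":1.5,"gripper":-1},
    {"dx":0.062,"dy":-0.0105,"dz":-0.0444,"wx":-56.5,"wy":0,"wz":1.5,"gripper":-1},
  ],
)

```text
clock: 8.25
position: [580.1, -151.0, 179.3]
ee_rot: [-0.693, 0.137, 0.694, 0.139]
contact_force: [-0.2, -1.2, 0.1]
gripper_width: 85.4
```

```bash
python3 snap.py t3 wrist; python3 go.py 580 -151 73.5 247.5
```

```text
8.25 [ 580.15 -150.97  179.31] [-0.6926  0.1371  0.6944  0.1389] [-0.2 -1.2  0.1]
8.3 [ 580.4 -151.   179.8] [ 0.01  0.38 -0.13 -0.   -1.06  1.16] [-0.9  0.6 -0.1] 85.13718489472751
(array([1.063e-01, 4.000e-04, 1.000e-04]), array([-0.09,  0.11,  0.13]))
```

View pics/wrist_t3.png

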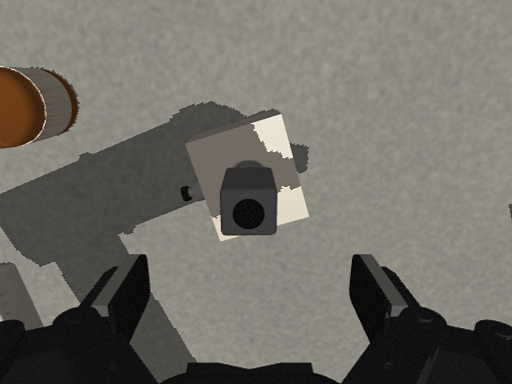

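The tester is square and centred between the fingers: its box spans columns 221–278, and the midpoint between the fingers is 250. I'll lower now.

arm_command(
  rows=[
    {"dx":0.03,"dy":0,"dz":0,"wx":0,"wy":0,"wz":0,"gripper":-1},
    {"dx":0.06,"dy":0,"dz":0,"wx":0,"wy":0,"wz":0,"gripper":-1},
    {"dx":0.09,"dy":0,"dz":0,"wx":0,"wy":0,"wz":0,"gripper":-1},
    {"dx":0.106,"dy":0,"dz":0,"wx":0,"wy":0,"wz":0,"gripper":-1},
    {"dx":0.106,"dy":0,"dz":0,"wx":0,"wy":0,"wz":0,"gripper":-1},
    {"dx":0.106,"dy":0,"dz":0,"wx":0,"wy":0,"wz":0,"gripper":0},
    {"dx":0.106,"dy":0,"dz":0,"wx":0,"wy":0,"wz":0,"gripper":1},
    {"dx":0.106,"dy":0,"dz":0,"wx":0,"wy":0,"wz":0,"gripper":1},
  ],
)

```text
clock: 9.1
position: [581.2, -150.7, 75.3]
ee_rot: [0.694, -0.138, -0.693, -0.14]
contact_force: [-0.3, -0.1, 0.2]
gripper_width: 44.1
```

arm_command(
  rows=[
    {"dx":0,"dy":0,"dz":0,"wx":0,"wy":0,"wz":0,"gripper":1},
    {"dx":0,"dy":0,"dz":0,"wx":0,"wy":0,"wz":0,"gripper":1},
    {"dx":0,"dy":0,"dz":0,"wx":0,"wy":0,"wz":0,"gripper":1},
    {"dx":0,"dy":0,"dz":0,"wx":0,"wy":0,"wz":0,"gripper":1},
    {"dx":0,"dy":0,"dz":0,"wx":0,"wy":0,"wz":0,"gripper":1},
    {"dx":0,"dy":0,"dz":0,"wx":0,"wy":0,"wz":0,"gripper":1},
    {"dx":0,"dy":0,"dz":0,"wx":0,"wy":0,"wz":0,"gripper":1},
    {"dx":0,"dy":0,"dz":0,"wx":0,"wy":0,"wz":0,"gripper":1},
  ],
)

```text
clock: 9.9
position: [581.4, -150.7, 75.7]
ee_rot: [0.694, -0.137, -0.693, -0.14]
contact_force: [-0.4, 1.2, 5.3]
gripper_width: 35.4
```

```bash
python3 snap.py g1 wrist; python3 go.py 580 -151 73.5 247.5
```

```text
9.9 [ 581.4  -150.67   75.73] [ 0.6941 -0.1375 -0.6927 -0.1397] [-0.4  1.2  5.3]
9.95 [ 581.4 -150.7   75.7] [ 0.01  0.49 -0.25 -0.   -0.83  1.16] [-1.9  1.   5.4] 35.46864948605228
(array([0.0022, 0.0009, 0.0012]), array([-0.1 , -0.07,  0.19]))
```

View pics/wrist_g1.png

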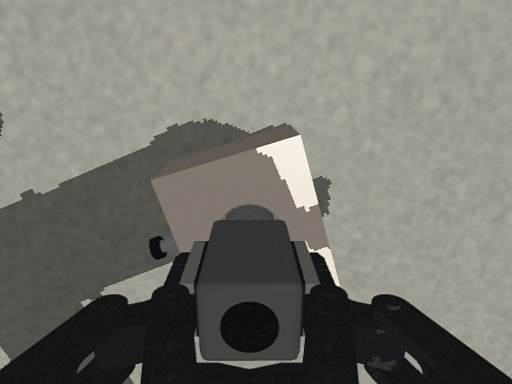

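The tester is gripped (opening 35.4 mm), with the box centred between the pads in the image. I'll lift it straight up.

arm_command(
  rows=[
    {"dx":-0.008,"dy":0,"dz":0,"wx":0,"wy":0,"wz":0,"gripper":1},
    {"dx":-0.016,"dy":0,"dz":0,"wx":0,"wy":0,"wz":0,"gripper":1},
    {"dx":-0.026,"dy":0,"dz":0,"wx":0,"wy":0,"wz":0,"gripper":1},
    {"dx":-0.04,"dy":0,"dz":0,"wx":0,"wy":0,"wz":0,"gripper":1},
    {"dx":-0.055,"dy":0,"dz":0,"wx":0,"wy":0,"wz":0,"gripper":1},
    {"dx":-0.075,"dy":0,"dz":0,"wx":0,"wy":0,"wz":0,"gripper":1},
    {"dx":-0.1,"dy":0,"dz":0,"wx":0,"wy":0,"wz":0,"gripper":1},
    {"dx":-0.125,"dy":0,"dz":0,"wx":0,"wy":0,"wz":0,"gripper":1},
  ],
)

```text
clock: 10.75
position: [580.9, -150.7, 201.6]
ee_rot: [0.694, -0.137, -0.693, -0.14]
contact_force: [-0.3, 0.0, -2.6]
gripper_width: 35.7
```

```bash
python3 snap.py g2 wrist;python3 snap.py g2 side; python3 go.py 580 -151 220 247.5
python3 - <<'E'
import cv2
i=cv2.imread("pics/side_g2.png")[80:240,210:350]
cv2.imwrite("pics/g2s.png",cv2.resize(i,None,fx=3.7,fy=3.7,interpolation=cv2.INTER_CUBIC))
E
```

```text
10.75 [ 580.86 -150.71  201.65] [ 0.6939 -0.1373 -0.6929 -0.14  ] [-0.3  0.  -2.6]
10.8 [ 583.52 -151.4   207.04] [ 0.6973 -0.137  -0.6896 -0.1394] [ 1.9 -0.8  2.2]
10.85 [ 583.5 -151.2  205.3] [ 0.01  0.36 -0.1  -0.   -1.1   1.16] [ 0.2  0.6 -2.1] 35.565125640469645
(array([-0.0148,  0.0011,  0.0032]), array([-0.06, -0.57,  0.35]))
```

View pics/wrist_g2.png

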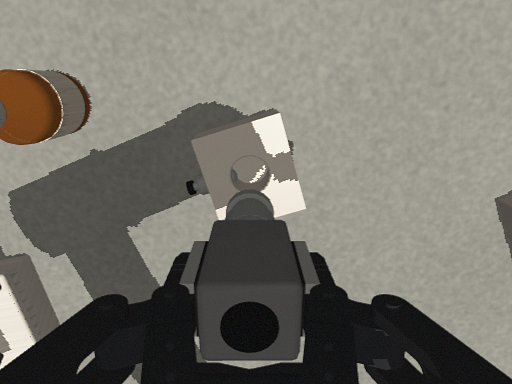

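View pics/g2s.png

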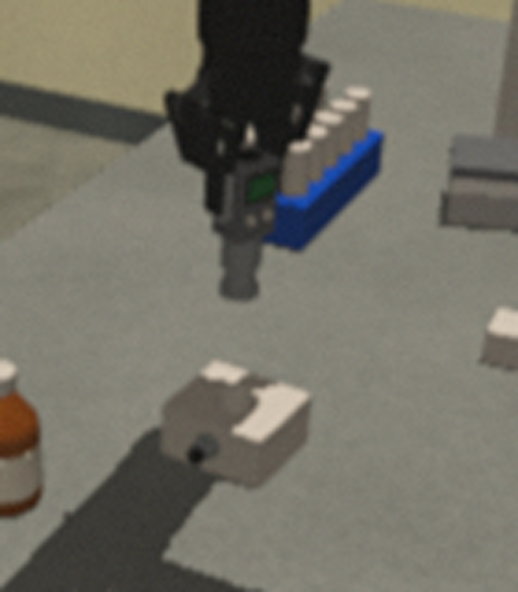

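Run:
```python
import cv2,numpy as np
i=cv2.imread("pics/wrist_g2.png")[185:370,180:320]
i=np.clip(i.astype(float)*2.2,0,255).astype('uint8')
cv2.imwrite("pics/g2c.png",cv2.resize(i,None,fx=4,fy=3.2*1.25,interpolation=cv2.INTER_CUBIC)[:600*1])
cv2.imwrite("pics/g2d.png",cv2.resize(i,None,fx=3.2,fy=3.2,interpolation=cv2.INTER_CUBIC))
from h import *
d=dict(np.load("pics/wrist_g2.npz"));T=np.linalg.inv(d["T_tool_cam"])
# predicted points in tool frame, tester axis along x at z0, mouth at x=65.7
for z0 in(0,1.2):
    P=[]
    for X,r in((65.7-110,None),(65.7-50,None)):
        for y in(-18,18):
            for z in(-16,16): P.append([X,y,z0+z])
    P=np.array(P);c=P@T[:3,:3].T+T[:3,3];p=c@d["K"].T;print(np.round(np.c_[P,p[:,:2]/p[:,2:]],1))
    for X,r in ((65.7,15),(65.7-8,15),(65.7-24,12)):
        c=(np.array([[X,-r,z0],[X,r,z0],[X,0,z0-r]]))@T[:3,:3].T+T[:3,3];p=c@d["K"].T;print(np.round(p[:,:2]/p[:,2:],1).tolist())
```

```text
[[-44.3 -18.  -16.  189.7 280.3]
 [-44.3 -18.   16.  194.4 359.6]
 [-44.3  18.  -16.  300.  280.2]
 [-44.3  18.   16.  296.  359.5]
 [ 15.7 -18.  -16.  209.6 213.9]
 [ 15.7 -18.   16.  211.7 271.4]
 [ 15.7  18.  -16.  282.8 213.8]
 [ 15.7  18.   16.  281.  271.4]]
[[223.5, 209.0], [270.1, 209.0], [246.8, 186.7]]
[[222.6, 213.5], [270.9, 213.5], [246.7, 190.4]]
[[225.8, 223.5], [267.4, 223.4], [246.5, 203.8]]
[[-44.3 -18.  -14.8 189.9 283.5]
 [-44.3 -18.   17.2 194.5 362.3]
 [-44.3  18.  -14.8 299.8 283.4]
 [-44.3  18.   17.2 295.9 362.2]
 [ 15.7 -18.  -14.8 209.7 216.1]
 [ 15.7 -18.   17.2 211.8 273.5]
 [ 15.7  18.  -14.8 282.7 216.1]
 [ 15.7  18.   17.2 280.9 273.4]]
[[223.6, 210.8], [270.1, 210.7], [246.8, 188.5]]
[[222.7, 215.3], [270.9, 215.3], [246.7, 192.3]]
[[225.8, 225.4], [267.3, 225.4], [246.5, 205.8]]
```

View pics/g2d.png

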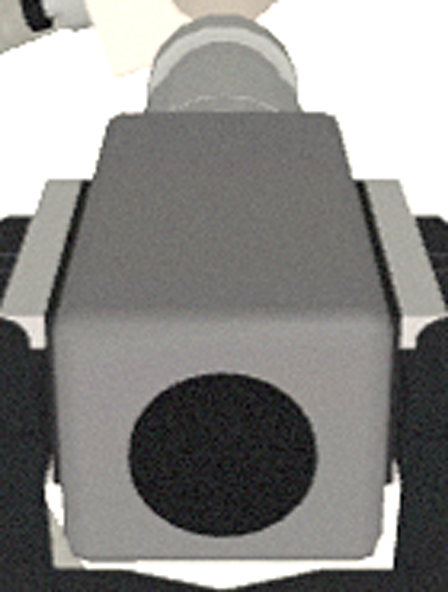

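Run:
```python
import numpy as np
np.set_printoptions(suppress=True,precision=4)
for t in ["0","_t1","_n2","_g2"]:
    d=np.load(f"pics/wrist{t}.npz");print(d["T_tool_cam"],d["K"][0])
```

```text
[[   0.0015   -0.3013    0.9535 -143.2818]
 [   1.        0.0002   -0.0015   -1.2368]
 [   0.0003    0.9535    0.3013  -77.7073]
 [   0.        0.        0.        1.    ]] [345.9204   0.     249.1797]
[[   0.0013   -0.3019    0.9533 -143.2815]
 [   1.        0.0001   -0.0014   -1.4037]
 [   0.0003    0.9533    0.3019  -77.1481]
 [   0.        0.        0.        1.    ]] [345.9204   0.     249.1797]
[[   0.0012   -0.3021    0.9533 -143.1585]
 [   1.        0.0006   -0.0011   -1.4011]
 [  -0.0002    0.9533    0.3021  -76.6184]
 [   0.        0.        0.        1.    ]] [345.9204   0.     249.1797]
[[  -0.001    -0.3       0.9539 -143.2867]
 [   1.       -0.0006    0.0008    1.3379]
 [   0.0003    0.9539    0.3     -77.4655]
 [   0.        0.        0.        1.    ]] [345.9204   0.     249.1797]
```

```bash
cat > calib.py <<'E'
from h import *
np.set_printoptions(suppress=True,precision=4)
import glob
D=[]
for t in ["t1","t2","n1","n2","t3","g1","g2"]:
    d=np.load(f"pics/wrist_{t}.npz");D.append((R.from_quat(d["rot"]).as_matrix(),d["T_tool_cam"],d["pos"]))
def f(p,full=False):
    R0=R.from_rotvec(p[:3]);Re=R.from_rotvec(p[6:9]);o=[]
    for A,T,_ in D:
        A_=R.from_matrix(A)
        o+=list(((A_.inv()*Re*A_*R0).inv()*R.from_matrix(T[:3,:3])).as_rotvec()*300)
        o+=list(T[:3,3]-p[3:6]-A.T@p[9:12])
    return o
x0=np.r_[R.from_matrix(D[0][1][:3,:3]).as_rotvec(),D[0][1][:3,3],np.zeros(6)]
s=least_squares(f,x0)
T0=np.eye(4);T0[:3,:3]=R.from_rotvec(s.x[:3]).as_matrix();T0[:3,3]=s.x[3:6]
if __name__=="__main__":
    print(T0);print("e",s.x[6:]);print(np.array(s.fun).reshape(-1,6).round(3))
    np.save("T0.npy",T0)
E
python3 calib.py
cat >> h.py <<'E'
def lwc(tag):
    d=dict(np.load(f"pics/wrist_{tag}.npz"));d["T_tool_cam"]=np.load("T0.npy");return cam(d,dict(position=d["pos"],ee_rot=d["rot"]))
E
cat > nip.py <<'E'
from h import *
for L in (lw,lwc):
    a,b=L("n1"),L("n2")
    tip=[(282.86,232.29),(258.75,158.25)];col=[(276.86,234.57),(258.5,152.6)]
    def f(p):
        n=np.array([-np.sin(p[3])*np.cos(p[4]),-np.sin(p[3])*np.sin(p[4]),np.cos(p[3])]);o=[]
        for c,t,q in zip((a,b),tip,col): o+=list(proj(c,p[:3])[0]-t)+list(proj(c,p[:3]-30*n)[0]-q)
        return o
    for fix in(0,1):
        if fix: s=least_squares(lambda p:f([*p[:3],.5,p[3]]),[506,193,120,-.2]);p=[*s.x[:3],.5,s.x[3]]
        else: s=least_squares(f,[506,193,120,.5,-.2]);p=s.x
        print(np.round(p,3),np.degrees(p[4]).round(2),np.round(f(p),2))
    a,b=L("t1"),L("t2")
    t1=np.array([[180,372],[348,436],[292,552],[128,494]])/4.5+[190,180];t2=np.array([[97,342],[272,400],[228,525],[58,470]])/4.5+[100,155]
    print(np.mean([tri([a,b],[u,v])[0] for u,v in zip(t1,t2)],0))
    for d,z in((t1,120),(np.array([[85,102],[430,132],[388,473],[65,446]])/4.5+[190,180],46)):print(np.mean([onz(a,u,z) for u in d],0).round(1))
E
python3 nip.py
```

```text
[[  -0.       -0.3012    0.9536 -142.5998]
 [   1.       -0.       -0.        0.    ]
 [   0.        0.9536    0.3012  -77.0341]
 [   0.        0.        0.        1.    ]]
e [-0.0013 -0.0007 -0.0003 -0.1177 -1.4032  0.682 ]
[[ 0. -0.  0. -0.  0. -0.]
 [ 0.  0. -0.  0. -0.  0.]
 [ 0.  0.  0. -0. -0.  0.]
 [-0. -0.  0.  0.  0. -0.]
 [ 0. -0. -0. -0. -0. -0.]
 [ 0.  0. -0. -0. -0. -0.]
 [-0.  0.  0.  0.  0.  0.]]
[ 5.06063e+02  1.93145e+02  1.19986e+02  5.00000e-01 -1.67000e-01] -9.56 [-0.33 -0.03  0.22 -0.1   0.28 -0.01 -0.17  0.11]
[ 5.06057e+02  1.93146e+02  1.19985e+02  5.00000e-01 -1.67000e-01] -9.56 [-0.33 -0.04  0.22 -0.09  0.28 -0.02 -0.17  0.12]
[ 579.57247579 -150.93180344  119.30771979]
[ 579.4 -150.9  120. ]
[ 580.1 -151.2   46. ]
[ 5.05879e+02  1.94907e+02  1.19409e+02  4.99000e-01 -1.64000e-01] -9.41 [-0.36 -0.06  0.19 -0.12  0.31  0.01 -0.15  0.12]
[ 5.05862e+02  1.94910e+02  1.19404e+02  5.00000e-01 -1.64000e-01] -9.41 [-0.36 -0.08  0.19 -0.1   0.31 -0.01 -0.15  0.15]
[ 579.51586528 -149.12386985  118.44652185]
[ 578.8 -149.   120. ]
[ 579.5 -149.2   46. ]
```

```bash
cat > tt.py <<'E'
from h import *
K=np.load("pics/wrist_g2.npz")["K"];T=np.linalg.inv(np.load("T0.npy"))
def pj(P):
    c=np.atleast_2d(P)@T[:3,:3].T+T[:3,3];p=c@K.T;return p[:,:2]/p[:,2:]
def model(p):
    xm,z0,th,y0,ph=p  # axis direction in tool: rotate about tool y by th, z by ph, ref at X=0
    def P(u,y,z): # u = distance above mouth
        X=xm-u; return [X,y0+y+ph*X,z0+z+th*X]
    ang=np.linspace(0,2*np.pi,73)
    circ=lambda u,r:pj([P(u,r*np.cos(a),r*np.sin(a)) for a in ang])
    lip=np.vstack([circ(0,15),circ(8,15)])
    return np.array([pj(P(110,0,0))[0,0],pj(P(110,0,0))[0,1],pj(P(110,0,-16))[0,1],pj(P(110,0,16))[0,1],pj(P(50,0,-16))[0,1],lip[:,1].min(),(lip[:,0].min()+lip[:,0].max())/2])
meas=np.array([249.7,326.9,284.4,359.3,220,189.4,180+(147+298)/2/3.2])
if __name__=="__main__":
    for z0 in(0,1): print(z0,model([65.7,z0,0,0,0]).round(1))
    print(meas)
    s=least_squares(lambda q:model(q)-meas,[65.7,0,0,0,0]);print(s.x,s.fun.round(1))
    s=least_squares(lambda q:model([65.7,*q])-meas,[0,0,0,0]);print(s.x,s.fun.round(1))
    s=least_squares(lambda q:model([q[0],q[1],0,q[2],0])-meas,[65.7,0,0]);print(s.x,s.fun.round(1))
E
python3 tt.py
```

```text
0 [249.2 321.3 279.8 359.5 213.1 185.9 249.2]
1 [249.2 323.8 282.5 361.8 215.  187.4 249.2]
[249.7     326.9     284.4     359.3     220.      189.4     249.53125]
[ 7.21206886e+01  5.89986216e+00 -1.44919331e-02  2.01883439e-01
  3.66730883e-04] [-0.  -2.3  1.6  1.  -1.2  0.8 -0. ]
[2.21158979e+00 1.65386166e-02 1.94813569e-01 4.12656352e-04] [-0.  -1.9 -0.6  3.6 -2.2  1.5 -0. ]
[70.01772428  4.73497054  0.19346562] [ 0.  -2.4  0.7  1.7 -1.2  1.6 -0. ]
```

```bash
cat > ins.py <<'E'
import sys
from h import *
from bench import arm
tip=np.array([505.9,194.9,119.4]);yaw=np.radians(-9.5);t=.5;xm=65.7;y0=.2;z0=2.4
h=np.array([np.cos(yaw),np.sin(yaw),0]);n=-h*np.sin(t)+np.array([0,0,np.cos(t)]);by=np.array([-h[1],h[0],0])
def target(m,roll=0):
    "mouth m mm above tip along n"
    Rt=Rtool(-n,-by)@R.from_euler('x',roll,degrees=True).as_matrix()
    return Rt,tip+n*(m+xm)-y0*Rt[:,1]-z0*Rt[:,2]
if __name__=="__main__":
    m=float(sys.argv[1]);roll=float(sys.argv[2]) if len(sys.argv)>2 else 0
    s=arm.read_state();print(s["clock"],np.round(s["position"],1),"J",np.round(s["joints"],2),"F",np.round(s["contact_force"],1),s["gripper_width"])
    Rt,p=target(m,roll);print("target",p.round(1));print(delta(s,Rt,p))
    # current mouth in nipple frame
    T=Tmat(s);M=T[:3,3]+T[:3,:3]@[xm,y0,z0];d=M-tip
    bx=np.cross(by,n);print("mouth rel tip (bx,by,n):",np.round([d@bx,d@by,d@n],2),"tilt",np.degrees(np.arccos(-T[:3,0]@n)).round(2),"F along n",np.round(s["contact_force"]@n,1))
E
python3 ins.py 40
```

```text
10.85 [ 583.5 -151.2  205.3] J [ 0.01  0.36 -0.1  -0.   -1.1   1.16] F [ 0.2  0.6 -2.1] 35.565125640469645
target [458.  203.1 213.3]
(array([-0.0089, -0.2791,  0.2517]), array([-12.86,  27.91,  -2.98]))
mouth rel tip (bx,by,n): [ 125.52 -327.91  -45.63] tilt 28.01 F along n -1.9
```

arm_command(
  rows=[
    {"dx":-0.01,"dy":-0.03,"dz":0.025,"wx":-1.6,"wy":3.5,"wz":-0.4,"gripper":1},
    {"dx":-0.02,"dy":-0.06,"dz":0.055,"wx":-3.2,"wy":7,"wz":-0.8,"gripper":1},
    {"dx":-0.03,"dy":-0.095,"dz":0.085,"wx":-4.8,"wy":10.5,"wz":-1.1,"gripper":1},
    {"dx":-0.03,"dy":-0.13,"dz":0.12,"wx":-6.4,"wy":14,"wz":-1.5,"gripper":1},
    {"dx":-0.03,"dy":-0.165,"dz":0.15,"wx":-8,"wy":17.5,"wz":-1.9,"gripper":1},
    {"dx":-0.03,"dy":-0.2,"dz":0.18,"wx":-9.6,"wy":21,"wz":-2.3,"gripper":1},
    {"dx":-0.03,"dy":-0.23,"dz":0.21,"wx":-11.2,"wy":24.5,"wz":-2.6,"gripper":1},
    {"dx":-0.03,"dy":-0.255,"dz":0.235,"wx":-12.9,"wy":27.9,"wz":-3,"gripper":1},
  ],
)

```text
clock: 11.65
position: [461.9, 176.2, 233.6]
ee_rot: [0.858, -0.069, -0.508, -0.041]
contact_force: [2.3, -0.4, -2.7]
gripper_width: 35.3
```

```bash
python3 ins.py 40
```

```text
11.65 [461.9 176.2 233.6] J [ 0.86 -0.02 -0.83  0.77 -0.63 -0.06] F [ 2.3 -0.4 -2.7] 35.32227632850657
target [458.  203.1 213.3]
(array([ 0.0139, -0.0259,  0.0169]), array([ 0.21, -0.05,  0.14]))
mouth rel tip (bx,by,n): [ 17.06 -25.72  53.85] tilt 0.15 F along n -3.5
```

arm_command(
  rows=[
    {"dx":0.007,"dy":-0.013,"dz":0.008,"wx":0.2,"wy":0,"wz":0.1,"gripper":1},
    {"dx":0.014,"dy":-0.026,"dz":0.017,"wx":0.2,"wy":0,"wz":0.1,"gripper":1},
    {"dx":0.014,"dy":-0.026,"dz":0.017,"wx":0.2,"wy":0,"wz":0.1,"gripper":1},
    {"dx":0.014,"dy":-0.026,"dz":0.017,"wx":0.2,"wy":0,"wz":0.1,"gripper":1},
    {"dx":0.014,"dy":-0.026,"dz":0.017,"wx":0.2,"wy":0,"wz":0.1,"gripper":1},
    {"dx":0.014,"dy":-0.026,"dz":0.017,"wx":0.2,"wy":0,"wz":0.1,"gripper":1},
    {"dx":0.014,"dy":-0.026,"dz":0.017,"wx":0.2,"wy":0,"wz":0.1,"gripper":1},
    {"dx":0.014,"dy":-0.026,"dz":0.017,"wx":0.2,"wy":0,"wz":0.1,"gripper":1},
  ],
)

```text
clock: 12.45
position: [458.2, 202.9, 213.4]
ee_rot: [0.857, -0.071, -0.508, -0.043]
contact_force: [-0.2, 0.1, -2.8]
gripper_width: 35.3
```

```bash
python3 snap.py i1 wrist; python3 snap.py i1 side;python3 snap.py i1 scene; python3 ins.py 8
python3 - <<'E'
import cv2
i=cv2.imread("pics/side_i1.png")[170:320,160:290]
cv2.imwrite("pics/i1s.png",cv2.resize(i,None,fx=4,fy=4,interpolation=cv2.INTER_CUBIC))
i=cv2.imread("pics/scene_i1.png")[80:200,220:340]
cv2.imwrite("pics/i1sc.png",cv2.resize(i,None,fx=4,fy=4,interpolation=cv2.INTER_CUBIC))
E
```

```text
12.45 [458.18 202.91 213.44] [ 0.8574 -0.0711 -0.5079 -0.0427] [-0.2  0.1 -2.8]
12.5 [458.14 202.96 213.38] [ 0.8574 -0.071  -0.5079 -0.0427] [-0.1 -0.1 -3.2]
12.55 [458.13 203.03 213.35] [ 0.8574 -0.071  -0.5079 -0.0426] [-1.2 -0.4 -2.8]
12.6 [458.1 203.1 213.3] J [ 0.9   0.03 -0.86  0.84 -0.6  -0.18] F [ 0.7  0.7 -2.8] 35.586201465027585
target [473.2 200.6 185.2]
(array([0.032 , 0.    , 0.0001]), array([-0.01, -0.06,  0.05]))
mouth rel tip (bx,by,n): [ 0.11  0.05 39.96] tilt 0.07 F along n -2.7
```

View pics/wrist_i1.png

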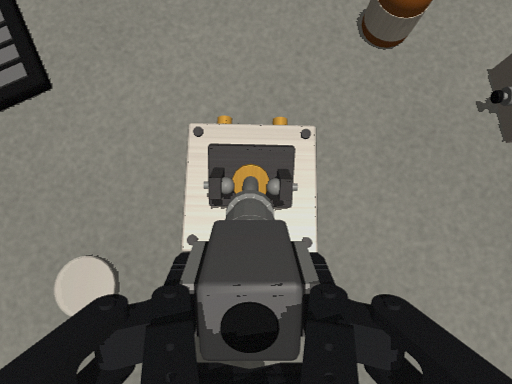

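View pics/i1s.png

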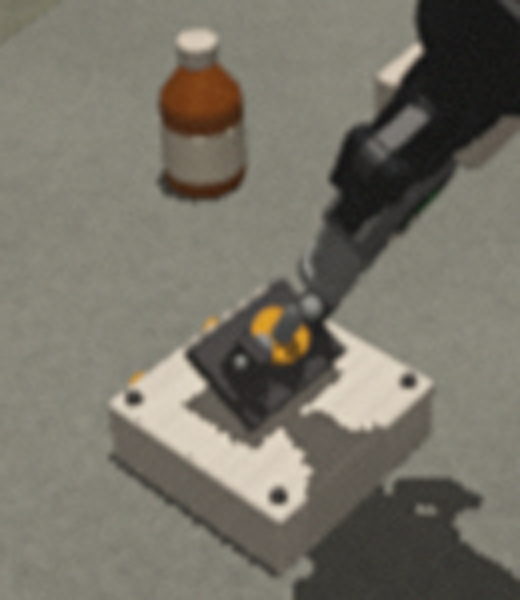

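View pics/i1sc.png

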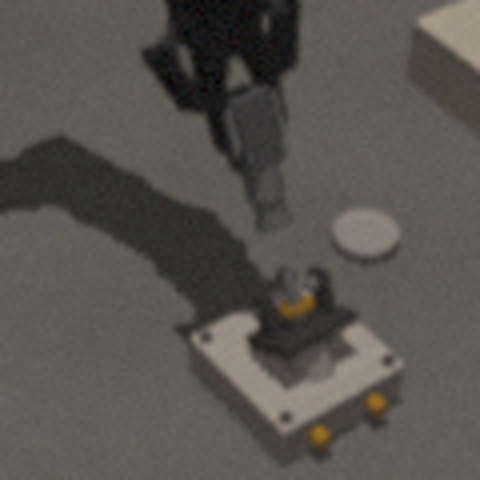

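Run:
```python
import cv2,numpy as np
i=cv2.imread("pics/wrist_i1.png")[135:225,195:310]
i=np.clip(i.astype(float)*1.5,0,255).astype('uint8')
cv2.imwrite("pics/i1c.png",cv2.resize(i,None,fx=6.5,fy=6.5,interpolation=cv2.INTER_CUBIC))
from ins import *
c=lwc("i1")
print("pred tip",proj(c,tip),"collar",proj(c,tip-30*n),"jaw nose",proj(c,[tip-22*n+13*by,tip-22*n-13*by]),"plate foot",proj(c,tip-48*n))
```

```text
pred tip [[249.33602123 193.2994588 ]] collar [[249.35086593 182.37151154]] jaw nose [[233.39031672 185.07636287]
 [265.30560754 185.06087126]] plate foot [[249.35844265 176.79390589]]
```

View pics/i1c.png

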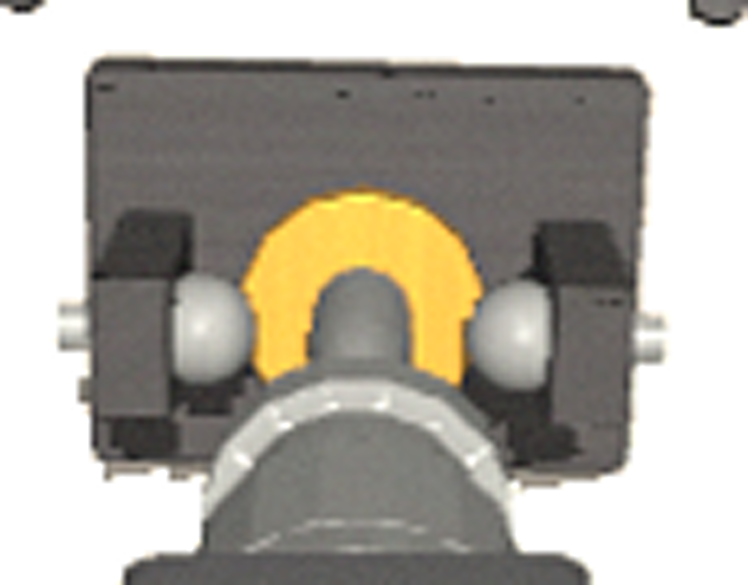

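```bash
cat > fit3.py <<'E'
from h import *
cs=[lwc(t) for t in("n1","n2","i1")]
def f(p):
    tl,yw=p[3],p[4];h=np.array([np.cos(yw),np.sin(yw),0]);n=-h*np.sin(tl)+np.array([0,0,np.cos(tl)]);by=np.array([-h[1],h[0],0]);bx=np.cross(by,n);tip=p[:3]
    o=[]
    for c,t,q in zip(cs,[(282.86,232.29),(258.75,158.25)],[(276.86,234.57),(258.5,152.6)]): o+=list(proj(c,tip)[0]-t)+list(proj(c,tip-30*n)[0]-q)
    jl,jr=proj(cs[1],[tip-22*n-13*by,tip-22*n+13*by]); m=(jl+jr)/2; o+=[m[0]-(205+(250+492)/2/7)]
    jl,jr=proj(cs[2],[tip-22*n+13*by,tip-22*n-13*by]); m=(jl+jr)/2
    o+=[m[0]-250.5,m[1]-185.8, .7*((jr-jl)[1]-1.0)]
    a=np.linspace(0,2*np.pi,145);e=proj(cs[2],[tip-30*n+16*(bx*np.cos(t)+by*np.sin(t)) for t in a])
    o+=[(e[:,0].min()+e[:,0].max())/2-250.9,e[:,1].min()-164.2]
    return np.array(o)
s=least_squares(f,[506,195,119,.5,-.17],loss='soft_l1');print(s.x,np.degrees(s.x[4]),f(s.x).round(2))
s=least_squares(lambda p:f([*p[:3],.5,p[3]]),[506,195,119,-.17],loss='soft_l1');print(s.x,np.degrees(s.x[3]),f([*s.x[:3],.5,s.x[3]]).round(2))
E
python3 fit3.py
```

```text
[ 5.05143974e+02  1.94887599e+02  1.20573206e+02  4.98510111e-01
 -1.98441942e-01] -11.369885761235057 [-0.23 -0.29 -0.23 -0.41  0.15  0.19 -0.9   0.25 -0.09 -0.56 -0.1   0.01
 -0.81  0.01]
[ 5.05107839e+02  1.94892338e+02  1.20591589e+02 -1.98405868e-01] -11.36781887354596 [-0.23 -0.32 -0.23 -0.39  0.15  0.16 -0.9   0.28 -0.09 -0.55 -0.1   0.
 -0.8  -0.  ]
```

```bash
sed -i 's/tip=np.array(\[505.9,194.9,119.4\]);yaw=np.radians(-9.5)/tip=np.array([505.4,194.6,120.1]);yaw=np.radians(-10.5)/; s/y0=.2;/y0=.3;/' ins.py; python3 ins.py 5
```

```text
12.6 [458.1 203.1 213.3] J [ 0.9   0.03 -0.86  0.84 -0.6  -0.18] F [ 0.7  0.7 -2.8] 35.586201465027585
target [474.2 200.7 183.3]
(array([ 0.0341, -0.0003,  0.0001]), array([ 0.86, -0.06,  0.53]))
mouth rel tip (bx,by,n): [1.700e-01 1.000e-02 3.913e+01] tilt 0.53 F along n -2.7
```

arm_command(
  rows=[
    {"dx":0.006,"dy":-0.0001,"dz":0,"wx":0.9,"wy":0,"wz":0.5,"gripper":1},
    {"dx":0.012,"dy":-0.0001,"dz":0,"wx":0.9,"wy":0,"wz":0.5,"gripper":1},
    {"dx":0.018,"dy":-0.0002,"dz":0,"wx":0.9,"wy":0,"wz":0.5,"gripper":1},
    {"dx":0.024,"dy":-0.0002,"dz":0,"wx":0.9,"wy":0,"wz":0.5,"gripper":1},
    {"dx":0.03,"dy":-0.0003,"dz":0,"wx":0.9,"wy":0,"wz":0.5,"gripper":1},
    {"dx":0.034,"dy":-0.0003,"dz":0,"wx":0.9,"wy":0,"wz":0.5,"gripper":1},
    {"dx":0.034,"dy":-0.0003,"dz":0,"wx":0.9,"wy":0,"wz":0.5,"gripper":1},
    {"dx":0.034,"dy":-0.0003,"dz":0,"wx":0.9,"wy":0,"wz":0.5,"gripper":1},
  ],
)

```text
clock: 13.4
position: [474.4, 200.5, 183.3]
ee_rot: [0.857, -0.079, -0.508, -0.047]
contact_force: [-0.1, -1.4, -2.0]
gripper_width: 35.4
```

```bash
python3 snap.py i2 wrist; python3 snap.py i2 side;python3 snap.py i2 scene; python3 ins.py -12
python3 - <<'E'
import cv2,numpy as np
a=cv2.imread("pics/wrist_i2.png")[150:250,180:320];a=np.clip(a.astype(float)*1.5,0,255).astype('uint8')
cv2.imwrite("pics/i2w.png",cv2.resize(a,None,fx=5.5,fy=5.5,interpolation=cv2.INTER_CUBIC))
b=cv2.imread("pics/side_i2.png")[200:290,190:290];c=cv2.imread("pics/scene_i2.png")[90:180,250:350]
k=np.hstack([b,c]);k=np.clip(k.astype(float)*1.5,0,255).astype('uint8')
cv2.imwrite("pics/i2b.png",cv2.resize(k,None,fx=4,fy=4,interpolation=cv2.INTER_CUBIC))
from ins import *
c=lwc("i2")
print("pred tip",proj(c,tip),"collar",proj(c,tip-30*n),"jaw nose",proj(c,[tip-22*n+13*by,tip-22*n-13*by]),"plate foot",proj(c,tip-48*n))
E
```

```text
13.4 [474.35 200.51 183.33] [ 0.8567 -0.0789 -0.5076 -0.047 ] [-0.1 -1.4 -2. ]
13.45 [474.33 200.71 183.57] [ 0.8567 -0.0787 -0.5075 -0.0471] [-0.  -0.2 -2.7]
13.5 [474.34 200.84 183.71] [ 0.8568 -0.0786 -0.5074 -0.0472] [ 0.2 -1.  -3. ]
13.55 [474.3 200.9 183.8] J [ 0.82  0.09 -0.9   0.99 -0.5  -0.29] F [-0.1 -0.6 -2.3] 35.345642374512515
target [482.2 199.2 168.4]
(array([0.0174, 0.0002, 0.0003]), array([-0.04, -0.08,  0.05]))
mouth rel tip (bx,by,n): [0.38 0.28 5.36] tilt 0.09 F along n -2.0
pred tip [[249.40905313 209.48214847]] collar [[249.38326337 195.30441983]] jaw nose [[231.28021098 198.78031584]
 [267.49938691 198.75100023]] plate foot [[249.37038344 188.22377196]]
```

View pics/i2w.png

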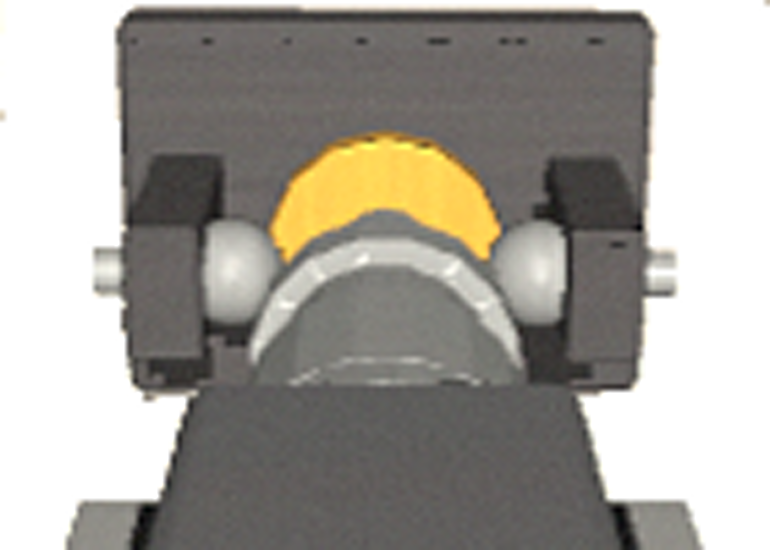

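View pics/i2b.png

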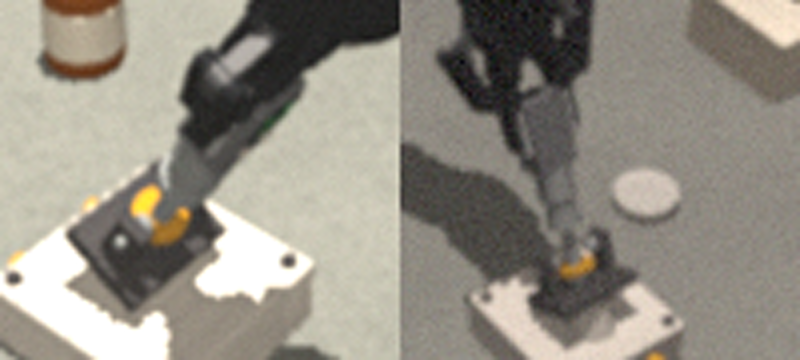

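arm_command(
  rows=[
    {"dx":0.003,"dy":0.0001,"dz":0.0003,"wx":0,"wy":0,"wz":0,"gripper":1},
    {"dx":0.006,"dy":0.0002,"dz":0.0004,"wx":0,"wy":0,"wz":0,"gripper":1},
    {"dx":0.009,"dy":0.0002,"dz":0.0004,"wx":0,"wy":0,"wz":0,"gripper":1},
    {"dx":0.012,"dy":0.0002,"dz":0.0004,"wx":0,"wy":0,"wz":0,"gripper":1},
    {"dx":0.015,"dy":0.0002,"dz":0.0004,"wx":0,"wy":0,"wz":0,"gripper":1},
    {"dx":0.0174,"dy":0.0002,"dz":0.0004,"wx":0,"wy":0,"wz":0,"gripper":1},
    {"dx":0.0174,"dy":0.0002,"dz":0.0004,"wx":0,"wy":0,"wz":0,"gripper":1},
    {"dx":0.0174,"dy":0.0002,"dz":0.0004,"wx":0,"wy":0,"wz":0,"gripper":1},
  ],
)

```text
clock: 14.35
position: [482.2, 199.1, 168.2]
ee_rot: [0.857, -0.079, -0.507, -0.047]
contact_force: [-0.1, -0.3, -2.7]
gripper_width: 35.3
```

```bash
python3 ins.py -22;python3 -c "
from bench import arm;print(arm.read_state()['wrist_torque'])"
```

```text
14.35 [482.2 199.1 168.2] J [ 0.76  0.12 -0.92  1.1  -0.45 -0.36] F [-0.1 -0.3 -2.7] 35.29774492871051
target [486.9 198.3 159.6]
(array([ 0.0098, -0.0001, -0.    ]), array([-0.06, -0.07,  0.04]))
mouth rel tip (bx,by,n): [  0.02  -0.03 -12.16] tilt 0.08 F along n -2.3
[0.29066973 1.32274791 0.04414527]
```

arm_command(
  rows=[
    {"dx":0.002,"dy":0,"dz":0,"wx":0,"wy":0,"wz":0,"gripper":1},
    {"dx":0.004,"dy":0,"dz":0,"wx":0,"wy":0,"wz":0,"gripper":1},
    {"dx":0.006,"dy":0,"dz":0,"wx":0,"wy":0,"wz":0,"gripper":1},
    {"dx":0.008,"dy":0,"dz":0,"wx":0,"wy":0,"wz":0,"gripper":1},
    {"dx":0.01,"dy":0,"dz":0,"wx":0,"wy":0,"wz":0,"gripper":1},
    {"dx":0.012,"dy":0,"dz":0,"wx":0,"wy":0,"wz":0,"gripper":1},
    {"dx":0.014,"dy":0,"dz":0,"wx":0,"wy":0,"wz":0,"gripper":1},
    {"dx":0.016,"dy":0,"dz":0,"wx":0,"wy":0,"wz":0,"gripper":1},
  ],
)

```text
clock: 15.15
position: [489.8, 197.7, 153.9]
ee_rot: [0.857, -0.079, -0.508, -0.047]
contact_force: [0.1, 0.6, -0.8]
gripper_width: 35.5
```

```bash
python3 snap.py i3 wrist; python3 ins.py -39.5
python3 - <<'E'
import cv2,numpy as np
a=cv2.imread("pics/wrist_i3.png")[150:250,180:320];a=np.clip(a.astype(float)*1.5,0,255).astype('uint8')
cv2.imwrite("pics/i3w.png",cv2.resize(a,None,fx=5.5,fy=5.5,interpolation=cv2.INTER_CUBIC))
E
```

```text
15.15 [489.85 197.73 153.93] [ 0.8567 -0.0786 -0.5076 -0.0472] [ 0.1  0.6 -0.8]
15.2 [489.8 197.4 153.4] J [ 0.7   0.15 -0.94  1.22 -0.41 -0.44] F [ 2.5 -0.3 -4.4] 35.446705154447315
target [495.2 196.8 144.2]
(array([ 0.0106, -0.0004, -0.0004]), array([-0.05, -0.02, -0.01]))
mouth rel tip (bx,by,n): [ -0.38  -0.43 -28.89] tilt 0.02 F along n -5.0
```

View pics/i3w.png

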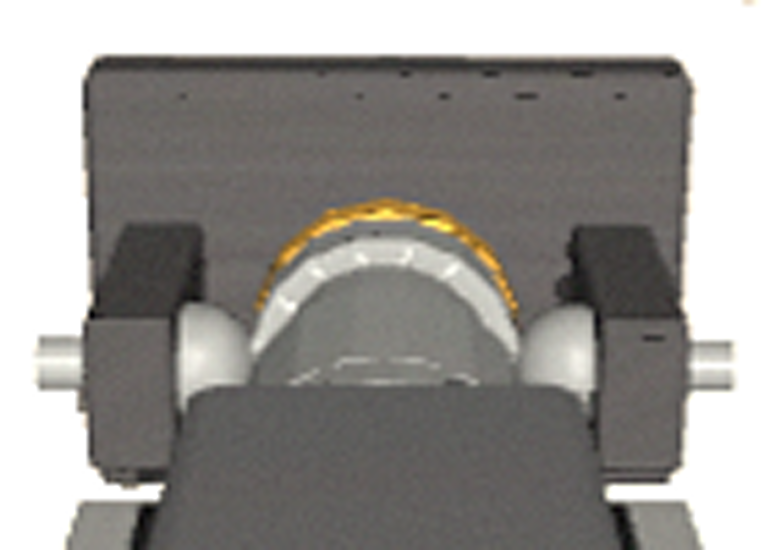

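The coupler lip has passed between the jaws squarely and is approaching the collar. I'll keep pushing.

arm_command(
  rows=[
    {"dx":0.002,"dy":-0.0002,"dz":-0.0002,"wx":0,"wy":0,"wz":0,"gripper":1},
    {"dx":0.004,"dy":-0.0004,"dz":-0.0004,"wx":0,"wy":0,"wz":0,"gripper":1},
    {"dx":0.006,"dy":-0.0004,"dz":-0.0004,"wx":0,"wy":0,"wz":0,"gripper":1},
    {"dx":0.008,"dy":-0.0004,"dz":-0.0004,"wx":0,"wy":0,"wz":0,"gripper":1},
    {"dx":0.0095,"dy":-0.0004,"dz":-0.0004,"wx":0,"wy":0,"wz":0,"gripper":1},
    {"dx":0.011,"dy":-0.0004,"dz":-0.0004,"wx":0,"wy":0,"wz":0,"gripper":1},
    {"dx":0.012,"dy":-0.0004,"dz":-0.0004,"wx":0,"wy":0,"wz":0,"gripper":1},
    {"dx":0.013,"dy":-0.0004,"dz":-0.0004,"wx":0,"wy":0,"wz":0,"gripper":1},
  ],
)

```text
clock: 16.0
position: [495.6, 196.6, 144.2]
ee_rot: [0.857, -0.078, -0.506, -0.047]
contact_force: [-29.2, -1.9, 29.8]
gripper_width: 35.5
```

```bash
python3 snap.py i4 wrist; python3 ins.py -39.5
python3 - <<'E'
import cv2,numpy as np
a=cv2.imread("pics/wrist_i4.png")[150:250,180:320];a=np.clip(a.astype(float)*1.5,0,255).astype('uint8')
cv2.imwrite("pics/i4w.png",cv2.resize(a,None,fx=5.5,fy=5.5,interpolation=cv2.INTER_CUBIC))
E
```

```text
16.0 [495.64 196.57 144.17] [ 0.8575 -0.0781 -0.5064 -0.0468] [-29.2  -1.9  29.8]
16.05 [495.5 196.5 144.2] J [ 0.65  0.17 -0.96  1.33 -0.38 -0.51] F [-21.4  -1.6  20.8] 35.49553957961846
target [495.2 196.8 144.2]
(array([-0.0002, -0.0002,  0.0004]), array([ 0.01, -0.23,  0.09]))
mouth rel tip (bx,by,n): [  0.64  -0.15 -39.71] tilt 0.24 F along n 28.2
```

View pics/i4w.png

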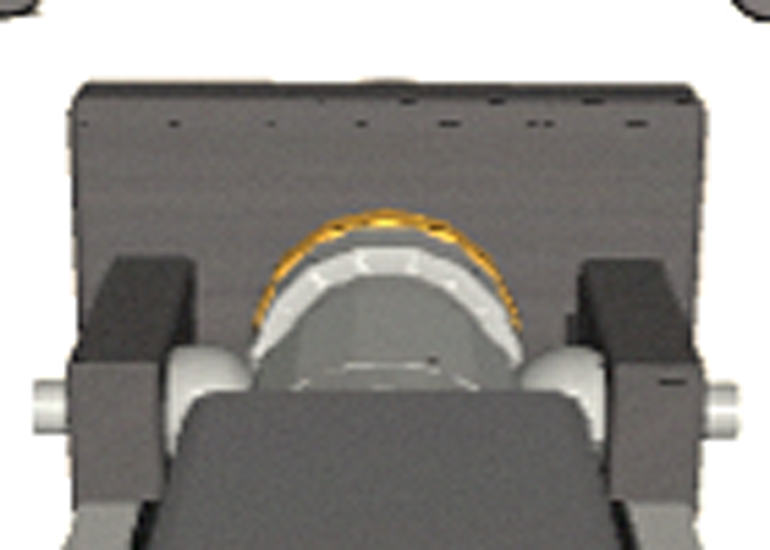

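arm_command(
  rows=[
    {"dx":0.0022,"dy":-0.0002,"dz":0.0005,"wx":0,"wy":-0.2,"wz":0,"gripper":1},
    {"dx":0.0022,"dy":-0.0002,"dz":0.001,"wx":0,"wy":-0.2,"wz":0,"gripper":1},
    {"dx":0.0022,"dy":-0.0002,"dz":0.0012,"wx":0,"wy":-0.2,"wz":0,"gripper":1},
    {"dx":0.0022,"dy":-0.0002,"dz":0.0012,"wx":0,"wy":-0.2,"wz":0,"gripper":1},
    {"dx":0.0022,"dy":-0.0002,"dz":0.0012,"wx":0,"wy":-0.2,"wz":0,"gripper":1},
    {"dx":0.0022,"dy":-0.0002,"dz":0.0012,"wx":0,"wy":-0.2,"wz":0,"gripper":1},
    {"dx":0.0022,"dy":-0.0002,"dz":0.0012,"wx":0,"wy":-0.2,"wz":0,"gripper":1},
    {"dx":0.0022,"dy":-0.0002,"dz":0.0012,"wx":0,"wy":-0.2,"wz":0,"gripper":1},
  ],
)

```text
clock: 16.85
position: [495.3, 196.5, 144.2]
ee_rot: [0.858, -0.077, -0.506, -0.047]
contact_force: [-18.1, -1.7, 20.8]
gripper_width: 35.4
```

```bash
python3 snap.py i5 wrist;python3 snap.py i5 side;python3 snap.py i5 scene; python3 ins.py -39.5
python3 - <<'E'
import cv2,numpy as np
from ins import *
s=arm.read_state();F=s["contact_force"];bx=np.cross(by,n);print("F bx,by,n",F@bx,F@by,F@n,s["wrist_torque"])
a=cv2.imread("pics/wrist_i5.png")[150:370,170:330];a=np.clip(a.astype(float)*1.6,0,255).astype('uint8')
a=cv2.resize(a,None,fx=2.7,fy=2.7,interpolation=cv2.INTER_CUBIC)
b=cv2.imread("pics/side_i5.png")[190:290,190:290]
b=cv2.resize(np.clip(b.astype(float)*1.6,0,255).astype('uint8'),None,fx=3.3,fy=3.3,interpolation=cv2.INTER_CUBIC)
k=np.zeros((594,432+330,3),'uint8');k[:,:432]=a[:594,:432];k[:330,432:]=b
cv2.imwrite("pics/i5k.png",k)
E
```

```text
16.85 [495.33 196.5  144.17] [ 0.8578 -0.0775 -0.5059 -0.047 ] [-18.1  -1.7  20.8]
16.9 [495.34 196.47 144.16] [ 0.8578 -0.0775 -0.5059 -0.047 ] [-19.2  -1.4  20.6]
16.95 [495.31 196.46 144.16] [ 0.8578 -0.0775 -0.5059 -0.047 ] [-18.5  -1.7  20. ]
17.0 [495.3 196.5 144.2] J [ 0.65  0.17 -0.96  1.34 -0.37 -0.52] F [-19.   -2.   20.7] 35.20222406903234
target [495.2 196.8 144.2]
(array([-0.0002, -0.0003,  0.0001]), array([ 0.03, -0.28,  0.16]))
mouth rel tip (bx,by,n): [  0.46  -0.12 -39.69] tilt 0.32 F along n 27.0
F bx,by,n -6.184541322141955 -5.443404037390939 26.975303295658108 [-1.31448901  3.27650761 -0.97824515]
```

View pics/i5k.png

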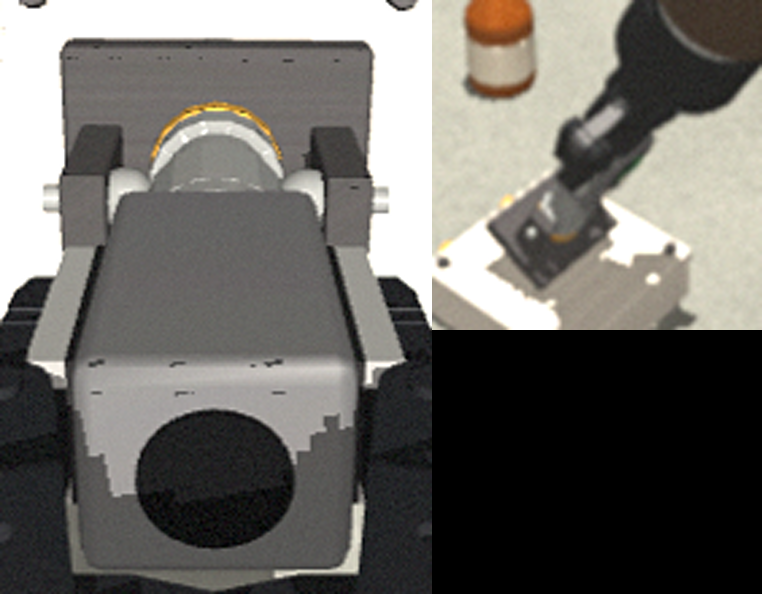

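The push has settled at 27 N along the axis, with the mouth computed 39.7 mm past the tip (home is 39.5 mm). The tester still sits squarely between the pads, so I'm handing in.

Run:
```python
from bench import arm
import numpy as np
s=arm.read_state();print(s["clock"],np.round(s["position"],2),np.round(s["contact_force"],1),s["gripper_width"]);arm.job_done()
```

```text
17.0 [495.33 196.47 144.15] [-19.   -2.   20.7] 35.20222406903234
the job is handed in; nothing more can be done
```

I pulled the tester straight up out of the dock and pressed its coupler onto the tilted nipple. I handed the job in at 17.0 s of the 42 s, still gripping and pushing. The hand-in reported no verdict.

**Last checks:**
- **Depth:** the coupler's mouth is computed at 39.7 mm past the nipple tip, where 39.5 mm is home. That is arm pose plus my camera fit, good to about 1 mm.
- **Push:** the force settled at about 27 N along the axis, more than the collar spring's 12.5 N. I take that to mean the collar is on its stop.
- **Squareness:** the tool is about 0.3° off the nipple axis and the mouth is within about 0.5 mm of it. The tester showed no visible tilt in the grip.
- **Grip:** the opening is steady at about 35 mm, and the tester shifted by less than 1 px in the wrist view during the push.
- **Bystanders:** the arm came nowhere near the bottle, dish or slide box. I did not re-measure their positions at the end.

**Disagreements and limits:**
- **Wrist camera calibration:** it disagreed with itself after I turned the gripper half round. A fixed error of about 1.4 mm in world y explained this, so I corrected for it. The centred tester in the grip agreed with the correction.
- **Nipple lean direction:** estimates ranged from -9.4° to -11.4°. I used -10.5°.
- **Side force:** about 6 to 8 N remains sideways, so the nipple probably touches one side of the bore.
- **Collar travel and snap:** I did not measure either one directly. I inferred them from force, depth and the pictures.
- **First look at the nipple:** my first tilted camera pose was not fully reached because the last joint hit its range. I gripped the tester half a turn round to avoid that.

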